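# Log the pulled capacitors' heights and post them in the flap box

## Task

Log the height of every pulled capacitor on the bench in the order red, yellow, green, blue, white (some may be missing): leave it standing, set the bridge gauge squarely over it, feet flat on the bench and the sprung foot on the middle of the can's top, and keep it there for about a second. Stand the gauge back in the middle of its cork mat, and push every can, in any order, down through the sprung flap of the waste box, so that they all lie inside and the flap swings shut. Leave the transformer, pulley and bracket alone, and do not tip the gauge over.

Things in the scene. Friction and masses are not known exactly. Their poses are not given: they have to be found in the camera images.
- can_red_mid (a point): Pulled filter capacitor, a rigid black cylinder with a red band and red top disc, 44 mm diameter, 36 mm tall, 45 to 131 g, standing upright on the bench at the start. The point is at its centre, 18 mm above its underside; z runs along the cylinder, up. It may be absent.
- can_yellow_mid (a point): Pulled filter capacitor, a rigid black cylinder with a yellow band and yellow top disc, 44 mm diameter, 40 mm tall, 45 to 131 g, standing upright on the bench at the start. The point is at its centre, 20 mm above its underside; z runs along the cylinder, up. It may be absent.
- can_green_mid (a point): Pulled filter capacitor, a rigid black cylinder with a green band and green top disc, 44 mm diameter, 44 mm tall, 45 to 131 g, standing upright on the bench at the start. The point is at its centre, 22 mm above its underside; z runs along the cylinder, up. It may be absent.
- can_blue_mid (a point): Pulled filter capacitor, a rigid black cylinder with a blue band and blue top disc, 44 mm diameter, 48 mm tall, 45 to 131 g, standing upright on the bench at the start. The point is at its centre, 24 mm above its underside; z runs along the cylinder, up. It may be absent.
- can_white_mid (a point): Pulled filter capacitor, a rigid black cylinder with a white band and white top disc, 44 mm diameter, 52 mm tall, 45 to 131 g, standing upright on the bench at the start. The point is at its centre, 26 mm above its underside; z runs along the cylinder, up. It may be absent.
- gauge_grip (a point): Centre of the orange handle block (24 mm in x, 44 mm in y, 50 mm tall) of the loose bridge height gauge, 0.32 kg; 115 mm above the gauge's underside. The block stands on an aluminium arch whose flat top is 90 mm above the underside; see gauge_base. Axes are the gauge's own, z up.
- gauge_base (a point): Centre of the gauge's underside, level with the bottom edges of its two side plates and midway between them; same axes. The side plates are 60 mm long (x), 8 mm thick, 82 mm tall, their inner faces 80 mm apart in y (96 mm over the outsides); the arch is open front and back.
- gauge_foot (a joint): The gauge's sprung slide foot, a steel disc 18 mm across with a red pointer, under the middle of the arch. 0 = fully down, its face 30 mm above the gauge's underside; pushed up it grows (m) to 0.028, so with the gauge standing on the bench over a can, can height = 0.030 + this value. Light spring pushing down, 0.6 N at 0, 1.4 N at the top.
- foot_tip (a point): Centre of the lower face of the slide foot, on the gauge's centre line.
- gauge_mat: Thin cork mat let into the bench, practically flush with it (the gauge stands on it at bench level), 120 (x) by 150 (y) mm, the gauge's parking place; the gauge starts on it, in line with it. Origin: centre of its underside.
- wastebox: Fixed waste box, grey sides, clear front and roof, 220 mm long (its x), 150 mm wide (its y), 160 mm tall, walls 5 mm. Origin: centre of its underside. The only way in is the yellow flap in the roof at the -x end. Inside, a ramp under the flap (about 55 mm high at the -x wall) leads down to the space at the +x end, where the cans collect.
- mouth (a point): Fixed point of the box, in the plane of its roof (160 mm up), 34 mm from the flap's hinge, midway across: where to push a can in. Axes are the box's. The opening runs from 34 mm on the -x side of it to 32 mm on the +x side, and 70 mm to each side in y.
- flap (a joint): Yellow flap, 64 (x) by 134 (y) mm, hinged along its -x edge. 0 = shut, level with the roof; grows (rad) as it is pushed down into the box, to 1.4. A spring shuts it (0.06 N m shut, 0.09 N m at 1.4), too strong for a can's weight: push the can down through it, 1 to 3 N, till its underside is about 62 mm or more below the roof (past the flap's edge), and let go there; the flap shuts as the hand leaves.
- transformer: Bystander: loose black round transformer, 100 mm diameter, 46 mm tall. Origin: centre of its underside.
- pulley: Bystander: loose black dial pulley, 64 mm diameter, 26 mm tall, lying flat. Origin: centre of its underside.
- bracket: Bystander: loose aluminium angle bracket, 60 by 50 mm, 30 mm tall. Origin: centre of its base.

How it is judged:
By the outcome, as a careful person would: the job done as asked, in the order asked, and still so for the second after the job is handed in, with the robot touching nothing.
Of can_red, can_yellow, can_green, can_blue, can_white only 3 to 5 are there at a start; the rules pass over those that are not, and their reading is None.
At some moment in a run one of can_red, can_yellow, can_green, can_blue, can_white may be knocked a few centimetres aside while the robot is not near it.
It also fails if it takes over 210 s, if anything falls off the work surface, if the arm or the gripper's body presses on something with over 40 N, if the wrist force passes 120 N, or if a joint passes its speed limit or range.

## Robot

A 6-joint arm with a two-finger parallel gripper is mounted at the origin on the work surface. World frame = base frame: x ahead of the robot, y to its left, z up, the work surface at z = 0. Lengths are in m, angles in rad, forces in N, time in s.
With the tool pointing down it reaches from about 0.15 to 0.775 m from the base axis. Payload 6.1 kg.
Tool frame: the origin (TCP) lies on the centre line of the jaws, within the pads' length; the fingertips stand env.nose_length ahead of it and the grasp point (between the pads) lies 2 mm behind it (env.nose_length is the distance from the TCP to the fingertips, in m); z points along the fingers, x is the direction in which the jaws open and shut, and the axes are right-handed (so a half turn about z gives the same grasp; the last joint's range is limited). The gripper opens to 85 mm and grips with 20 to 120 N. Pads are 22 mm wide; open, the fingers measure 114 mm over their backs; the gripper's body (76 mm by 85 mm) begins 54 mm behind the grasp point. The pads swing forward as they close: fully open they stand 13 mm farther back than shut.
Start: joints at [1.272, 0.126, -0.04, 1.405, 0, 1.571], TCP at [0.155, 0.502, 0.248] pointing down, gripper open.
Joint ranges: [-2.72, 2.72], [-0.95, 1.95], [-1.27, 1.35], [-1.78, 2.02], [-1.46, 1.47], [-3.14, 3.14]. Speed limits (rad/s): [2.39, 2.39, 3.01, 3.14, 3.14, 3.14].

## Interface

Orientations are given as a rotation vector (axis times angle).
In Python, from bench import env gives the robot as it stands.
- The arm moves only by the tool apply_moves, never from a script. Its argument "deltas" is one flat list of numbers, 7 for each row, row after row: the turn, a rotation vector about the tool's x, y, z normalised to -1 to 1, where 1 is 2 rad, then the shift along the tool's x, y, z normalised to -1 to 1, where 1 is 0.15 m, then the opening, from 0 (shut) to 1 (fully open). A call has exactly 5 rows; each row is the pose to reach, as a shift and turn from the pose commanded when the call began, along the tool's axes at that moment; what a row does not reach only later rows make up. A row lasts 1/8 s, in which the tool goes at most 62.5 mm and 10.7 degrees, less where a joint would pass 70% of its speed; a pose out of reach is approached as far as the arm can. A call with a number of a shift or a turn outside -1 to 1 is refused whole. A call with a gripper value outside its range is refused whole. The fingers move at their own pace and stop on an object; "squeeze" is the grip in N (left out, the last holds). Time passes only in rows, so rows that repeat a pose let the fingers close, or fill a call up. It gives the time, the measured TCP pose, the force and the opening at its end, in the units of the state.
- env.state(): the state, without advancing time (a new reading comes with each control period).
- env.get_image(name): name is "side" or "top"; returns a dict with "pixels" (480x640x3 uint8, red, green, blue), "vertical_fov" (degrees; the focal length in pixels is half the picture's height over the tangent of half this angle, whatever the lens; pixels are square), "cx", "cy" (the principal point, pixels), "k1" (the pictures are not rectified: a ray, as slopes to the right and down, at radius r is drawn at 1 + k1 r^2 times it, then the intrinsics apply), "R" (3x3) and "t" (3): a world point X has camera coordinates R X + t. Camera axes: x right, y down, z forward; pixel columns grow to the right and rows downward; lengths in m; the calibration is good to about 2 mm. A picture is of the moment at which its call begins. There is no depth.
- env.hand_in(): hands the job in, once; it reports no verdict.
The state is a dict: "clock": time; "joints": joint angles; "qd": joint speeds; "effort": joint torques, N m; "ee_pos": TCP position; "eef_rot": TCP orientation; "force": force on the tool from outside, world axes, zero at the start; "moment": the same for the moment, N m; "grip_width": finger opening in m.
Only numpy, scipy, OpenCV 4.12 (cv2) and the standard library are available. Lean on these libraries where they do the work, as an engineer would, in place of code of your own. Each camera call takes 0.05 s, during which the arm holds its last target.

## Working session

There is one attempt and no reset: what is moved stays moved. The work goes in short steps, Python scripts to look and compute and a tool call to move; the robot and the scene stay as the last step left them, time stands still between calls to the robot, and variables do not carry over. Pictures are saved under pics/ and viewed, and the job is handed in when it is done.

Besides the shell and the picture viewer there is one more tool, called after "Request:" as name(argument=value, ...) on one line, values as JSON. apply_moves: Moves the arm, as the interface text tells. Its arguments: {"type":"object","properties":{"deltas":{"type":"array","items":{"type":"number"}},"squeeze":{"type":"number"}},"required":["deltas"]}

```bash
ls; mkdir -p pics; cat > h.py <<'E'
import numpy as np, cv2
from bench import env
def cam(n):
    im=env.get_image(n); p=np.array(im["pixels"]); f=p.shape[0]/2/np.tan(np.radians(im["vertical_fov"])/2)
    return p,dict(f=f,cx=im["cx"],cy=im["cy"],k1=im["k1"],R=np.array(im["R"]),t=np.array(im["t"]))
def proj(c,X):
    X=np.atleast_2d(X);P=X@c["R"].T+c["t"];s=P[:,:2]/P[:,2:];r2=(s**2).sum(1,keepdims=True)
    s=s*(1+c["k1"]*r2);return s*c["f"]+[c["cx"],c["cy"]]
def ray(c,uv):
    d=(np.array(uv,float)-[c["cx"],c["cy"]])/c["f"];s=d.copy()
    for _ in range(30): s=d/(1+c["k1"]*(s@s))
    return -c["R"].T@c["t"], c["R"].T@np.array([s[0],s[1],1])
def onz(c,uv,z):
    o,d=ray(c,uv);return o+d*(z-o[2])/d[2]
def save(p,n): cv2.imwrite("pics/"+n,cv2.cvtColor(p,cv2.COLOR_RGB2BGR))
E
python3 - <<'E'
from h import *
for n in("side","top"):
    p,c=cam(n);save(p,n+"0.png");print(n,c, -c["R"].T@c["t"])
print(env.state(),env.nose_length)
E
```

```text
pics
side {'f': np.float64(500.6342333399443), 'cx': 318.2918204675763, 'cy': 240.96663885358836, 'k1': 0.03822453410881849, 'R': array([[-0.98766252, -0.1555909 , -0.01772651],
       [-0.09100932,  0.66242652, -0.74357811],
       [ 0.12743649, -0.73279095, -0.66841407]]), 't': array([0.62092969, 0.18542507, 0.97289296])} [0.50616233 0.68670768 0.79918027]
top {'f': np.float64(483.73046444706614), 'cx': 326.83230725106364, 'cy': 235.16399377247203, 'k1': -0.03136517375483562, 'R': array([[-0.00804042, -0.99995967, -0.00400205],
       [-0.99858334,  0.00823974, -0.05256825],
       [ 0.05259911,  0.00357371, -0.99860931]]), 't': array([-0.04696419,  0.62988508,  1.17694175])} [ 0.56670904 -0.05635844  1.208229  ]
{'clock': 0.1, 'joints': array([ 1.27199785e+00,  1.26342476e-01, -4.05186249e-02,  1.40540990e+00,
        1.84550958e-05,  1.57081869e+00]), 'qd': array([-0.00039328, -0.00087108,  0.00305157,  0.00069693,  0.00075974,
        0.00026517]), 'effort': array([ 5.98558145e-04, -4.36908031e+01,  3.53602874e+01,  1.37315184e-02,
       -9.64537276e-05,  1.69512361e-06]), 'ee_pos': array([0.154437  , 0.50140335, 0.24758905]), 'eef_rot': array([ 2.52667223e+00,  1.86550760e+00, -1.88019311e-03]), 'force': array([ 0.20645216,  0.28577565, -0.20812582]), 'moment': array([ 0.00895306, -0.02851106,  0.00143617]), 'grip_width': 0.08556675445561902} 0.017
```

View pics/side0.png

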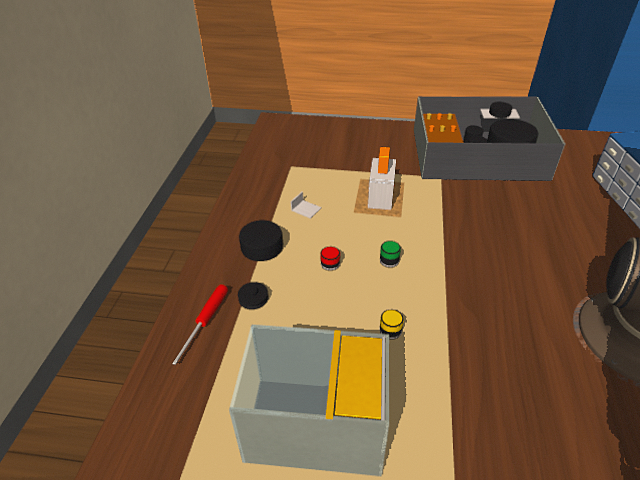

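View pics/top0.png

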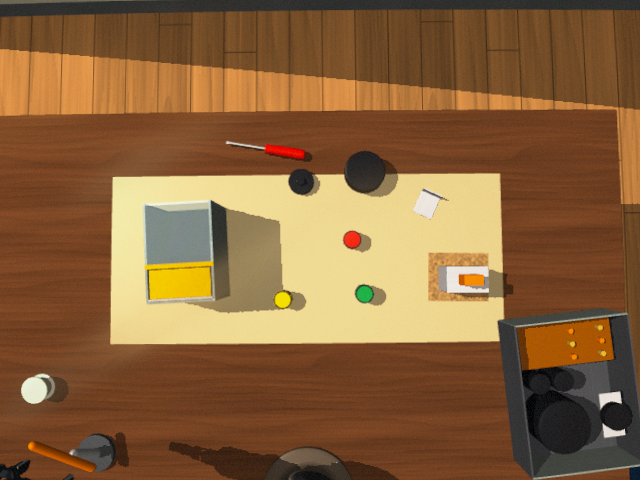

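```bash
cat >> h.py <<'E'
def mask(p,name):
    h=cv2.cvtColor(p,cv2.COLOR_RGB2HSV)
    R=dict(red=[((0,150,90),(6,255,255)),((174,150,90),(180,255,255))],yellow=[((24,180,110),(32,255,255))],green=[((50,120,60),(80,255,255))],orange=[((8,200,150),(18,255,255))],blue=[((100,150,60),(130,255,255))])[name]
    m=0
    for a,b in R: m=m|cv2.inRange(h,a,b)
    return m
def blobs(p,name,amin=30):
    m=mask(p,name);n,l,s,ce=cv2.connectedComponentsWithStats(m)
    return [(s[i].tolist(),ce[i]) for i in range(1,n) if s[i][4]>=amin],l
HT=dict(red=.036,yellow=.040,green=.044,blue=.048,white=.052)
E
python3 - <<'E'
from h import *
pt,ct=cam("top");ps,cs=cam("side")
for k in("red","yellow","green","blue","orange"):
  for n,p,c in(("top",pt,ct),("side",ps,cs)):
    for s,ce in blobs(p,k)[0]: print(n,k,s,ce.round(1),onz(c,ce,HT.get(k,.14)).round(4))
print(proj(ct,[[.155,.5,.25],[.0,.0,.1]]))
big=cv2.resize(pt[380:480,0:130],None,fx=5,fy=5);save(big,"z1.png")
big=cv2.resize(pt[180:320,130:330],None,fx=4,fy=4,interpolation=cv2.INTER_CUBIC);save(big,"z2.png")
big=cv2.resize(pt[220:330,400:540],None,fx=5,fy=5,interpolation=cv2.INTER_CUBIC);save(big,"z3.png")
E
```

```text
top red [264, 144, 41, 15, 407] [284.5 151.2] [0.8357 0.0499 0.036 ]
top red [344, 231, 17, 17, 225] [351.9 239.1] [ 0.6184 -0.1128  0.036 ]
side red [321, 247, 19, 18, 273] [329.7 255.5] [ 0.6192 -0.1061  0.036 ]
side red [195, 284, 33, 43, 527] [211.4 304.6] [0.8342 0.0675 0.036 ]
top yellow [145, 262, 68, 37, 1900] [178.1 280.5] [0.5215 0.3082 0.04  ]
top yellow [274, 291, 17, 17, 225] [282.3 299.2] [0.4749 0.056  0.04  ]
side yellow [383, 311, 19, 14, 208] [391.8 317.4] [0.4761 0.053  0.04  ]
top green [356, 285, 17, 17, 227] [364.1 293.2] [ 0.488  -0.1404  0.044 ]
side green [381, 241, 20, 19, 275] [390.1 249.9] [ 0.4887 -0.1337  0.044 ]
side blue [528, 0, 112, 161, 11333] [594.4  70. ] [-0.1577 -1.1386  0.048 ]
top orange [459, 275, 25, 10, 245] [471.  279.5] [ 0.5225 -0.3697  0.14  ]
top orange [525, 319, 88, 50, 3238] [567.5 343.7] [ 0.3793 -0.5805  0.14  ]
top orange [28, 442, 66, 30, 336] [ 58.  457.5] [0.1381 0.5429 0.14  ]
side orange [423, 113, 40, 30, 630] [442.3 129. ] [ 0.3815 -0.5072  0.14  ]
side orange [378, 147, 12, 27, 243] [383.3 159.7] [ 0.5231 -0.3438  0.14  ]
[[ 48.63078159 471.26564152]
 [305.78604425 512.71615921]]
```

View pics/z1.png

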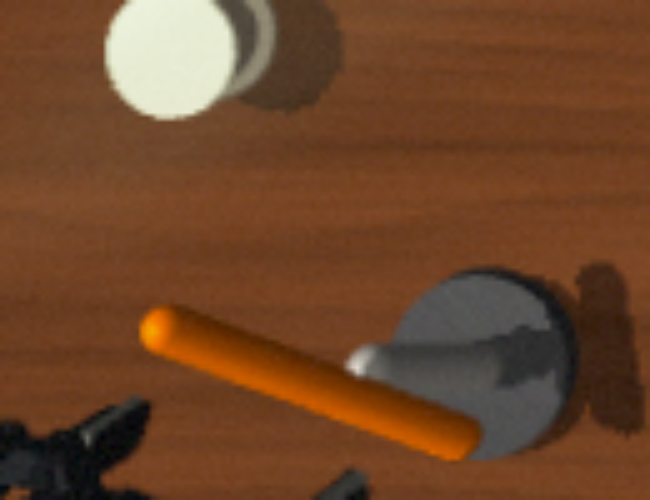

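View pics/z2.png

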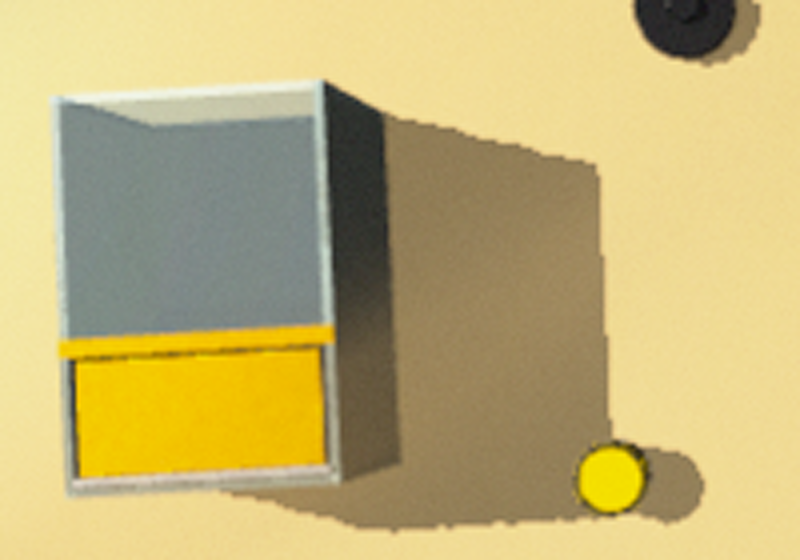

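View pics/z3.png

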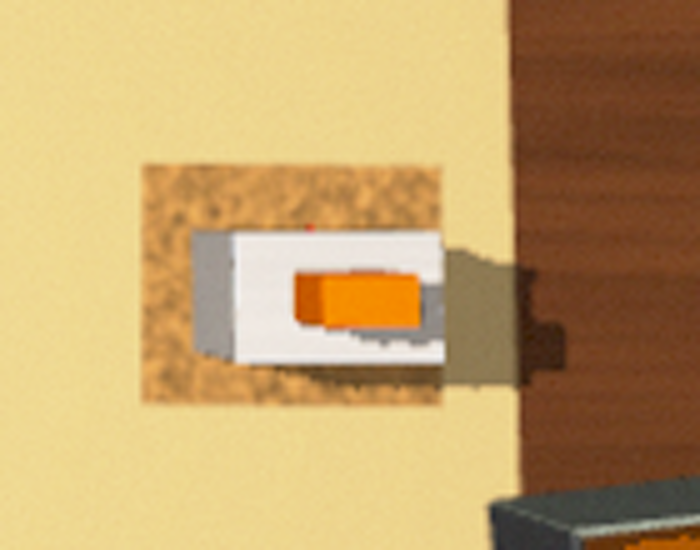

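```bash
python3 - <<'E'
from h import *
pt,ct=cam("top");ps,cs=cam("side")
q=[(143,204.5),(211.2,200.5),(215,300),(147.5,303.7)]
P=np.array([onz(ct,u,.16)[:2] for u in q]);print("box",P.round(4),P.mean(0))
print([np.linalg.norm(P[i]-P[(i+1)%4]).round(4) for i in range(4)])
d=P[0]-P[3];print(np.arctan2(d[1],d[0]));d=P[1]-P[2];print(np.arctan2(d[1],d[0]))
# flap
m=mask(pt,"yellow");m[:, 230:]=0;cn=max(cv2.findContours(m,0,1)[0],key=cv2.contourArea)
bp=cv2.boxPoints(cv2.minAreaRect(cn));print("flap",bp.round(1),np.array([onz(ct,u,.16)[:2] for u in bp]).round(4))
# side box
# mat
h=cv2.cvtColor(pt,cv2.COLOR_RGB2HSV)
print(h[260,435],h[260,420],h[296,440])
print(h[240:262,445].tolist()[5:])
corn=[(428.4,253),(488.4,253),(488.4,301),(428.4,301)]
P=np.array([onz(ct,u,0)[:2] for u in corn]);print("mat",P.round(4),P.mean(0))
P=np.array([onz(ct,u,.09)[:2] for u in [(446.8,266.4),(488.8,266.4),(488.8,293),(446.8,293)]]);print("arch",P.round(4),P.mean(0))
P=np.array([onz(ct,u,.14)[:2] for u in [(464,274.4),(484.2,274.4),(484.2,285.5),(464,285.5)]]);print("handle",P.round(4),P.mean(0))
big=cv2.resize(ps[130:230,330:430],None,fx=6,fy=6,interpolation=cv2.INTER_CUBIC);save(big,"z4.png")
big=cv2.resize(ps[310:480,220:420],None,fx=4,fy=3.5,interpolation=cv2.INTER_CUBIC);save(big,"z5.png")
E
```

```text
box [[0.6925 0.3496]
 [0.6998 0.1994]
 [0.4836 0.1903]
 [0.4764 0.3373]] [0.58807096 0.26914767]
[np.float64(0.1504), np.float64(0.2165), np.float64(0.1473), np.float64(0.2165)]
0.05665377289789733
0.04221857257580929
flap [[144.8 265. ]
 [211.8 260.8]
 [213.9 294.5]
 [147.  298.8]] [[0.5601 0.344 ]
 [0.5684 0.1975]
 [0.4954 0.1926]
 [0.487  0.3386]]
[ 17 154 213] [ 23 102 239] [ 16 155 210]
[[23, 98, 239], [23, 101, 237], [23, 100, 238], [23, 99, 239], [23, 102, 238], [22, 102, 237], [22, 101, 238], [19, 117, 231], [16, 153, 211], [16, 155, 206], [16, 158, 202], [16, 157, 208], [16, 155, 215], [16, 158, 212], [16, 154, 205], [16, 158, 218], [16, 157, 221]]
mat [[ 0.5836 -0.3054]
 [ 0.5823 -0.4559]
 [ 0.4629 -0.4531]
 [ 0.4644 -0.3032]] [ 0.52329842 -0.37938628]
arch [[ 0.5511 -0.3288]
 [ 0.5502 -0.4263]
 [ 0.4889 -0.4249]
 [ 0.4899 -0.3276]] [ 0.52003448 -0.37690731]
handle [[ 0.5338 -0.3544]
 [ 0.5334 -0.3991]
 [ 0.509  -0.3986]
 [ 0.5094 -0.3538]] [ 0.52141369 -0.37647061]
```

View pics/z4.png

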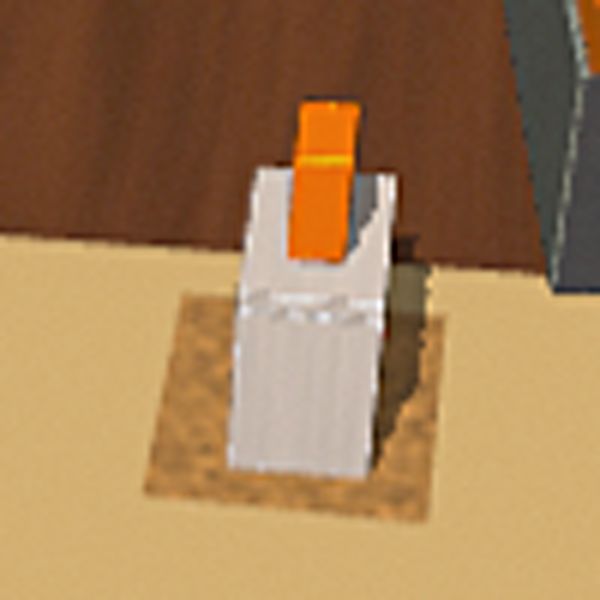

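View pics/z5.png

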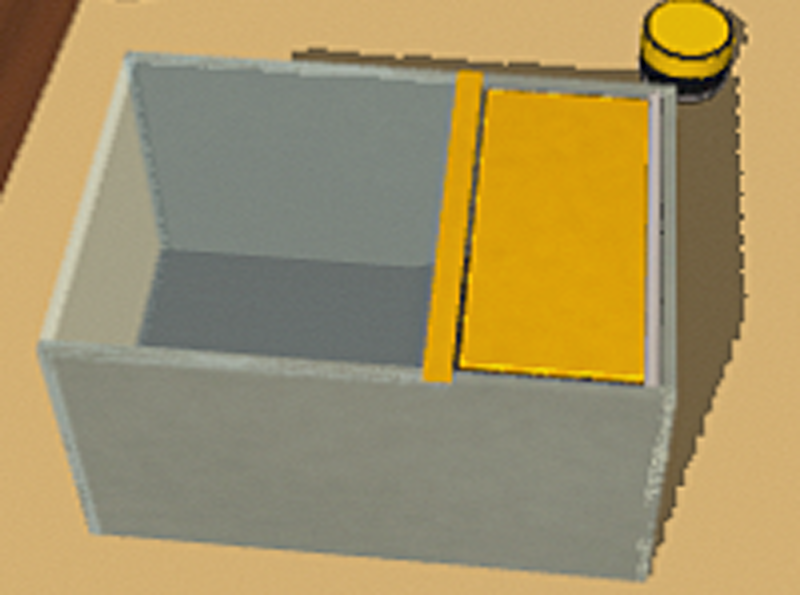

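```bash
python3 - <<'E'
from h import *
ps,cs=cam("side")
def f(n,q,off,sc,z):
    P=np.array([onz(cs,(off[0]+a/sc[0],off[1]+b/sc[1]),z)[:2] for a,b in q]);print(n,P.round(4).tolist(),P.mean(0).round(4))
f("roof",[(128,55),(40,343),(672,385),(672,88)],(220,310),(4,3.5),.16)
f("flap",[(487,90),(460,370),(645,380),(648,97)],(220,310),(4,3.5),.16)
f("mat",[(182,295),(445,318),(430,522),(147,494)],(330,130),(6,6),0)
f("handle",[(302,102),(358,102),(352,158),(295,155)],(330,130),(6,6),.14)
f("feet+y",[(230,466),(372,476)],(330,130),(6,6),0)
f("archtop",[(256,168),(397,175),(384,325),(238,312)],(330,130),(6,6),.09)
E
```

```text
roof [[0.702, 0.2021], [0.6957, 0.3463], [0.4777, 0.3322], [0.485, 0.1898]] [0.5901 0.2676]
flap [[0.5567, 0.2014], [0.5496, 0.3367], [0.4868, 0.3315], [0.494, 0.1961]] [0.5218 0.2664]
mat [[0.5833, -0.4571], [0.4636, -0.4544], [0.4653, -0.3067], [0.5842, -0.3096]] [ 0.5241 -0.382 ]
handle [[0.5339, -0.4003], [0.5111, -0.4031], [0.5113, -0.3604], [0.534, -0.3598]] [ 0.5226 -0.3809]
feet+y [[0.551, -0.3334], [0.4907, -0.3345]] [ 0.5208 -0.334 ]
archtop [[0.552, -0.4267], [0.4919, -0.4288], [0.4924, -0.3179], [0.5511, -0.3194]] [ 0.5218 -0.3732]
```

Request:
apply_moves(deltas=[0, 0, 0, 0, 0, -0.4, 1, 0, 0, 0, 0, 0, -0.4, 1, 0, 0, -0.07, -0.4, 0.23, -0.4, 1, 0, 0, -0.14, -0.83, 0.47, -0.4, 1, 0, 0, -0.14, -0.83, 0.47, -0.4, 1], squeeze=40)

```text
clock: 0.98
ee_pos: [0.1854, 0.3594, 0.3085]
eef_rot: [-2.243, -2.199, -0.001]
force: [1.1, 0.5, 0.7]
grip_width: 0.0855
```

```bash
cat >> h.py <<'E'
from scipy.spatial.transform import Rotation as Ro
def st(tx=None,ty=None,tz=None,yaw=None):
    s=env.state();R=Ro.from_rotvec(s["eef_rot"]).as_matrix()
    psi=np.arctan2(R[1,0],R[0,0]);p=np.array(s["ee_pos"])
    print("t %.2f"%s["clock"],"pos",p.round(4),"yaw %.4f"%psi,"tilt",R[:2,2].round(4),"F",np.round(s["force"],2),"w %.4f"%s["grip_width"],"q",np.round(s["joints"],2))
    if tx is not None:
        d=R.T@(np.array([tx,ty,tz])-p);print("need tool shift m",d.round(4),"norm",(d/.15).round(3), "turn z norm", round(-(yaw-psi)/2,3) if yaw is not None else "")
E
python3 -c "
from h import *
st(.5215,-.379,.30,1.549)"
```

```text
t 0.97 pos [0.1854 0.3594 0.3085] yaw 1.5509 tilt [0.0005 0.0006] F [1.08 0.55 0.73] w 0.0855 q [ 1.09 -0.09 -0.13  1.53 -0.    1.11]
need tool shift m [-0.7316  0.3508  0.0083] norm [-4.877  2.338  0.055] turn z norm 0.001
```

Request:
apply_moves(deltas=[0, 0, 0, -0.25, 0.12, 0, 1, 0, 0, 0, -0.5, 0.24, 0, 1, 0, 0, 0, -0.75, 0.36, 0, 1, 0, 0, 0, -0.98, 0.47, 0, 1, 0, 0, 0, -0.98, 0.47, 0, 1])

```text
clock: 1.6
ee_pos: [0.2538, 0.2125, 0.3083]
eef_rot: [2.248, 2.195, 0.001]
force: [-1.3, 0.8, 0.4]
grip_width: 0.0852
```

Request:
apply_moves(deltas=[0, 0, 0, -0.25, 0.12, 0, 1, 0, 0, 0, -0.5, 0.24, 0, 1, 0, 0, 0, -0.75, 0.36, 0, 1, 0, 0, 0, -0.98, 0.47, 0, 1, 0, 0, 0, -0.98, 0.47, 0, 1])

```text
clock: 2.22
ee_pos: [0.3218, 0.0645, 0.3079]
eef_rot: [-2.247, -2.195, 0.0]
force: [0.3, -0.6, -0.0]
grip_width: 0.0854
```

Request:
apply_moves(deltas=[0, 0, 0, -0.25, 0.12, 0, 1, 0, 0, 0, -0.5, 0.24, 0, 1, 0, 0, 0, -0.75, 0.36, 0, 1, 0, 0, 0, -0.98, 0.47, 0, 1, 0, 0, 0, -0.98, 0.47, 0, 1])

```text
clock: 2.85
ee_pos: [0.3898, -0.0832, 0.3075]
eef_rot: [-2.243, -2.198, 0.0]
force: [0.1, 0.3, -0.5]
grip_width: 0.0853
```

Request:
apply_moves(deltas=[0, 0, 0, -0.25, 0.12, 0, 1, 0, 0, 0, -0.5, 0.24, 0, 1, 0, 0, 0, -0.75, 0.36, 0, 1, 0, 0, 0, -0.98, 0.47, 0, 1, 0, 0, 0, -0.98, 0.47, 0, 1])

```text
clock: 3.48
ee_pos: [0.4576, -0.2309, 0.3071]
eef_rot: [-2.241, -2.199, 0.0]
force: [-0.5, 0.3, -0.1]
grip_width: 0.0852
```

```bash
python3 -c "
from h import *
st(.5215,-.379,.25,1.549)"
```

```text
t 3.48 pos [ 0.4576 -0.2309  0.3071] yaw 1.5517 tilt [-0.0012  0.0012] F [-0.47  0.31 -0.1 ] w 0.0852 q [-0.47  0.11  0.07  1.53  0.   -0.45]
need tool shift m [-0.1469  0.0668  0.0569] norm [-0.979  0.445  0.379] turn z norm 0.001
```

Request:
apply_moves(deltas=[0, 0, 0, -0.3, 0.15, 0.1, 1, 0, 0, 0, -0.6, 0.3, 0.2, 1, 0, 0, 0, -0.9, 0.4, 0.3, 1, 0, 0, 0, -0.98, 0.445, 0.35, 1, 0, 0, 0, -0.98, 0.445, 0.38, 1])

```text
clock: 4.1
ee_pos: [0.5207, -0.3779, 0.2506]
eef_rot: [-2.24, -2.2, -0.001]
force: [0.4, 1.0, -0.3]
grip_width: 0.0853
```

```bash
python3 -c "
from h import *
st(.5215,-.379,.118,1.549)
p,c=cam('top');save(p[200:340,380:560],'a1.png');q,d=cam('side');save(q[100:250,300:480],'a2.png')"; cd pics; python3 -c "
import cv2,numpy as np
a=cv2.resize(cv2.imread('a1.png'),(390,310));b=cv2.resize(cv2.imread('a2.png'),(390,310));cv2.imwrite('a3.png',np.hstack([a,b]))"
```

```text
t 4.10 pos [ 0.5207 -0.3779  0.2506] yaw 1.5529 tilt [-0.0009  0.0014] F [ 0.36  0.96 -0.31] w 0.0853 q [-0.63  0.36  0.27  1.48  0.   -0.61]
need tool shift m [-0.0012  0.0009  0.1326] norm [-0.008  0.006  0.884] turn z norm 0.002
```

View pics/a3.png

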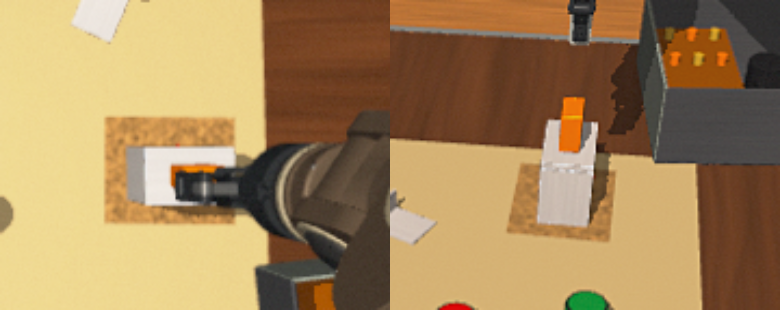

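Request:
apply_moves(deltas=[0, 0, 0, 0, 0, 0.25, 1, 0, 0, 0, 0, 0, 0.5, 1, 0, 0, 0, 0, 0, 0.75, 1, 0, 0, 0, 0, 0, 0.88, 1, 0, 0, 0, 0, 0, 0.88, 1])

```text
clock: 4.82
ee_pos: [0.5195, -0.3775, 0.1191]
eef_rot: [-2.239, -2.201, 0.0]
force: [0.3, 0.6, 0.5]
grip_width: 0.0854
```

Request:
apply_moves(deltas=[0, 0, 0, 0, 0, 0, 0.6, 0, 0, 0, 0, 0, 0, 0.45, 0, 0, 0, 0, 0, 0, 0.4, 0, 0, 0, 0, 0, 0, 0.35, 0, 0, 0, 0, 0, 0, 0.3], squeeze=30)

```text
clock: 5.45
ee_pos: [0.5208, -0.3794, 0.121]
eef_rot: [2.241, 2.199, 0.002]
force: [-0.0, 3.7, 5.4]
grip_width: 0.044
```

```bash
python3 -c "
from h import *
st(.5215,-.379,.118,1.549)
p,c=cam('top');save(p[200:340,380:560],'a1.png');q,d=cam('side');save(q[100:250,300:480],'a2.png')"; cd pics; python3 -c "
import cv2,numpy as np
a=cv2.resize(cv2.imread('a1.png'),(390,310));b=cv2.resize(cv2.imread('a2.png'),(390,310));cv2.imwrite('a4.png',np.hstack([a,b]))"
```

```text
t 5.45 pos [ 0.5208 -0.3794  0.121 ] yaw 1.5522 tilt [ 0.0024 -0.0004] F [-0.04  3.66  5.45] w 0.0440 q [-0.63  0.37  0.    1.2   0.   -0.61]
need tool shift m [0.0004 0.0007 0.003 ] norm [0.003 0.004 0.02 ] turn z norm 0.002
```

View pics/a4.png

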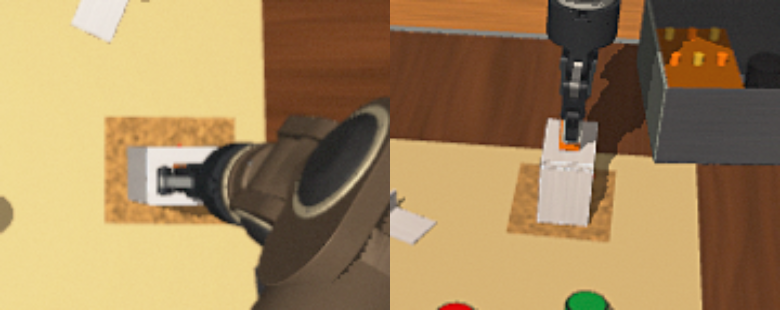

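Request:
apply_moves(deltas=[0, 0, 0, 0, 0, -0.15, 0.3, 0, 0, 0, 0, 0, -0.3, 0.3, 0, 0, 0, 0, 0, -0.45, 0.3, 0, 0, 0, 0, 0, -0.6, 0.3, 0, 0, 0, 0, 0, -0.6, 0.3])

```text
clock: 6.18
ee_pos: [0.5207, -0.3801, 0.2108]
eef_rot: [2.24, 2.198, 0.0]
force: [-0.1, -0.1, -3.0]
grip_width: 0.0438
```

```bash
python3 -c "
from h import *
st(.618,-.112,.20,1.549)
pt,ct=cam('top');ps,cs=cam('side');
out=[]
for k in('red','yellow','green'):
  b=[x for x in blobs(pt,k)[0] if 180<x[0][4]<260][0]
  X=onz(ct,b[1],HT[k]);print(k,b[1].round(1),X.round(4))
  a=np.linspace(0,6.28,60);C=np.c_[X[0]+.022*np.cos(a),X[1]+.022*np.sin(a),X[2]+0*a]
  for p,c in((pt,ct),(ps,cs)):
    u=proj(c,X)[0];o=(u-15).astype(int);S=8
    z=cv2.resize(p[o[1]:o[1]+32,o[0]:o[0]+32],None,fx=S,fy=S,interpolation=cv2.INTER_CUBIC)
    cv2.polylines(z,[((proj(c,C)-o+.5)*S).astype(int)],True,(255,0,255),1);out.append(z)
save(np.vstack([np.hstack(out[::2]),np.hstack(out[1::2])]),'b1.png')
save(ps,'b2.png')
"
```

```text
t 6.17 pos [ 0.5207 -0.3801  0.2108] yaw 1.5518 tilt [ 0.0023 -0.0019] F [-0.12 -0.08 -2.96] w 0.0438 q [-0.63  0.36  0.17  1.38 -0.   -0.61]
need tool shift m [0.2699 0.0921 0.0105] norm [1.799 0.614 0.07 ] turn z norm 0.001
red [351.9 239.1] [ 0.6183 -0.1129  0.036 ]
yellow [282.2 299.2] [0.475  0.0563 0.04  ]
green [364.1 293.1] [ 0.4882 -0.1403  0.044 ]
```

View pics/b1.png

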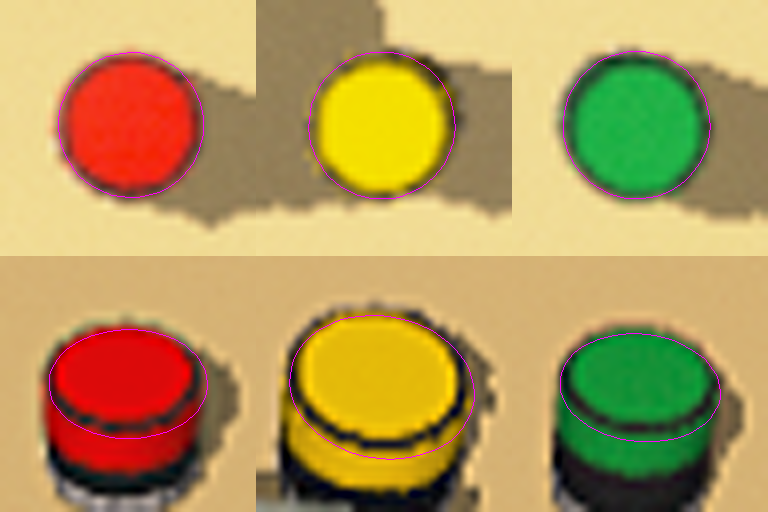

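View pics/b2.png

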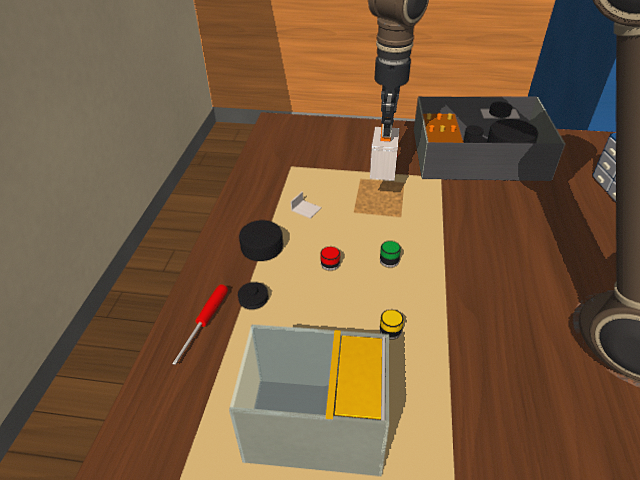

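Request:
apply_moves(deltas=[0, 0, 0, 0.2, 0.07, 0, 0.3, 0, 0, 0, 0.45, 0.15, 0, 0.3, 0, 0, 0, 0.7, 0.24, 0, 0.3, 0, 0, 0, 0.89, 0.31, 0, 0.3, 0, 0, 0, 0.89, 0.31, 0, 0.3])

```text
clock: 6.9
ee_pos: [0.5692, -0.2447, 0.2076]
eef_rot: [-2.237, -2.202, 0.001]
force: [-1.0, 0.4, -3.0]
grip_width: 0.0436
```

Request:
apply_moves(deltas=[0, 0, 0, 0.25, 0.09, 0, 0.3, 0, 0, 0, 0.5, 0.17, 0, 0.3, 0, 0, 0, 0.75, 0.26, 0, 0.3, 0, 0, 0, 0.89, 0.31, 0, 0.3, 0, 0, 0, 0.89, 0.31, 0, 0.3])

```text
clock: 7.52
ee_pos: [0.6182, -0.1136, 0.2084]
eef_rot: [-2.24, -2.202, 0.002]
force: [-0.0, 0.2, -3.5]
grip_width: 0.0436
```

```bash
cat >> h.py <<'E'
def two(name,Xw,z0=0,w=90,S=4):
    out=[]
    for n in("top","side"):
        p,c=cam(n);u=proj(c,Xw)[0];x,y=int(np.clip(u[0]-w//2,0,640-w)),int(np.clip(u[1]-w//2,0,480-w))
        out.append(cv2.resize(p[y:y+w,x:x+w],None,fx=S,fy=S,interpolation=cv2.INTER_CUBIC));print(n,"off",x,y,"scale",S)
    save(np.hstack(out),name)
E
python3 -c "
from h import *
st(.618,-.114,.12,1.549)
two('c1.png',[.618,-.114,.12])"
```

```text
t 7.53 pos [ 0.6182 -0.1136  0.2084] yaw 1.5535 tilt [-0.0014 -0.0003] F [-0.03  0.21 -3.51] w 0.0436 q [-0.18  0.33  0.13  1.37 -0.   -0.16]
need tool shift m [-0.0003 -0.0001  0.0884] norm [-0.002 -0.001  0.589] turn z norm 0.002
top off 309 192 scale 4
side off 285 179 scale 4
```

View pics/c1.png

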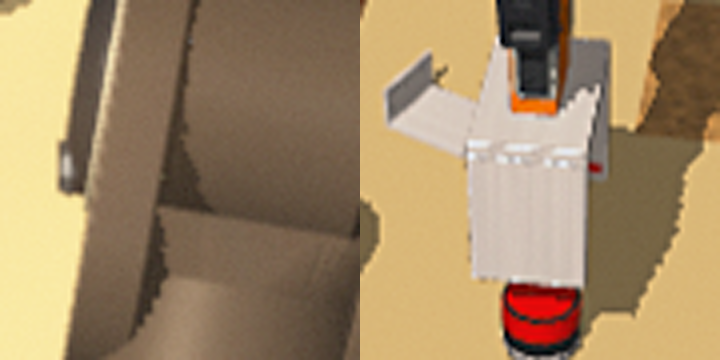

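```bash
python3 -c "
from h import *
p,c=cam('side')
for z,q in((.088,[(470,278),(585,287)]),(.178,[(497,40),(610,42)]),):
  P=[onz(c,(285+(a-360)/4,179+b/4),z)[:2] for a,b in q];print(z,np.round(P,4),np.mean(P,0))
"
```

```text
0.088 [[ 0.6501 -0.068 ]
 [ 0.5898 -0.0694]] [ 0.6199216  -0.06873816]
0.178 [[ 0.648  -0.1556]
 [ 0.5891 -0.1616]] [ 0.61854498 -0.15864026]
```

Request:
apply_moves(deltas=[0, 0, 0, 0, 0, 0.15, 0.3, 0, 0, 0, 0, 0, 0.3, 0.3, 0, 0, 0, 0, 0, 0.4, 0.3, 0, 0, 0, 0, 0, 0.48, 0.3, 0, 0, 0, 0, 0, 0.5, 0.3])

```text
clock: 8.3
ee_pos: [0.6178, -0.1146, 0.1336]
eef_rot: [-2.242, -2.199, 0.001]
force: [0.1, -0.1, -2.8]
grip_width: 0.0438
```

```bash
python3 -c "
from h import *
st(.618,-.114,.12,1.549)
two('c2.png',[.618,-.114,.06])"
```

```text
t 8.30 pos [ 0.6178 -0.1146  0.1336] yaw 1.5515 tilt [-0.0009  0.0001] F [ 0.05 -0.07 -2.83] w 0.0438 q [-0.18  0.34 -0.02  1.21 -0.   -0.16]
need tool shift m [0.0006 0.0002 0.0136] norm [0.004 0.001 0.091] turn z norm 0.001
top off 307 193 scale 4
side off 285 200 scale 4
```

View pics/c2.png

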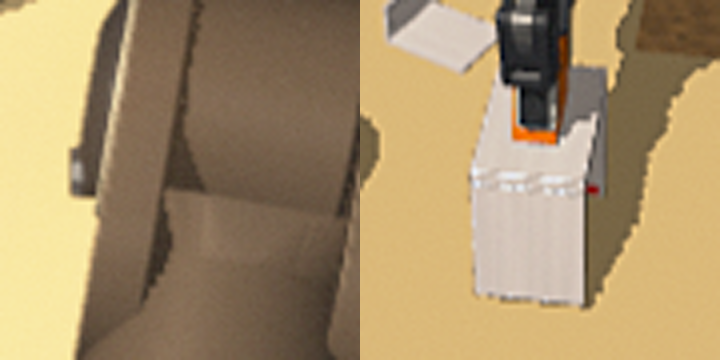

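Request:
apply_moves(deltas=[0, 0, 0, 0, 0, 0.025, 0.3, 0, 0, 0, 0, 0, 0.05, 0.3, 0, 0, 0, 0, 0, 0.07, 0.3, 0, 0, 0, 0, 0, 0.085, 0.3, 0, 0, 0, 0, 0, 0.09, 0.3])

```text
clock: 9.02
ee_pos: [0.6183, -0.1142, 0.121]
eef_rot: [2.242, 2.2, 0.001]
force: [-0.2, 0.6, 0.1]
grip_width: 0.0437
```

Request:
apply_moves(deltas=[0, 0, 0, 0, 0, 0.007, 0.3, 0, 0, 0, 0, 0, 0.01, 0.3, 0, 0, 0, 0, 0, 0.01, 0.3, 0, 0, 0, 0, 0, 0.01, 0.6, 0, 0, 0, 0, 0, 0.01, 0.65])

```text
clock: 9.65
ee_pos: [0.6182, -0.1143, 0.1193]
eef_rot: [2.242, 2.2, 0.0]
force: [0.4, 0.3, -0.4]
grip_width: 0.0553
```

```bash
python3 -c "
from h import *
st(.618,-.114,.12,1.549)
two('c3.png',[.618,-.114,.06],w=90)
p,c=cam('side')"
```

```text
t 9.65 pos [ 0.6182 -0.1143  0.1193] yaw 1.5519 tilt [ 0.0003 -0.0001] F [ 0.38  0.33 -0.37] w 0.0553 q [-0.18  0.35 -0.04  1.18 -0.   -0.16]
need tool shift m [ 0.0003 -0.0002 -0.0007] norm [ 0.002 -0.002 -0.004] turn z norm 0.001
top off 307 193 scale 4
side off 285 200 scale 4
```

View pics/c3.png

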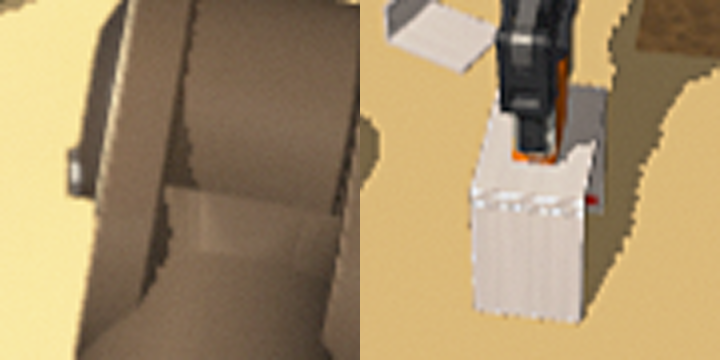

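Request:
apply_moves(deltas=[0, 0, 0, 0, 0, 0, 0.65, 0, 0, 0, 0, 0, 0, 0.65, 0, 0, 0, 0, 0, 0, 0.65, 0, 0, 0, 0, 0, 0, 0.65, 0, 0, 0, 0, 0, 0, 0.65])

```text
clock: 10.42
ee_pos: [0.6181, -0.1142, 0.1193]
eef_rot: [-2.242, -2.2, 0.0]
force: [-1.4, 0.9, -0.4]
grip_width: 0.0556
```

Request:
apply_moves(deltas=[0, 0, 0, 0, 0, 0, 0.65, 0, 0, 0, 0, 0, 0, 0.65, 0, 0, 0, 0, 0, 0, 0.65, 0, 0, 0, 0, 0, 0, 0.65, 0, 0, 0, 0, 0, 0, 0.65])

```text
clock: 11.05
ee_pos: [0.6181, -0.1143, 0.1193]
eef_rot: [-2.242, -2.2, 0.0]
force: [0.1, -0.3, -0.0]
grip_width: 0.0554
```

```bash
python3 -c "
from h import *
p,c=cam('side')
P=[onz(c,(285+(a-360)/4,200+b/4),0)[:2] for a,b in [(474,312),(582,322)]];print(np.round(P,4),np.mean(P,0))
save(p,'c4.png')
pt,ct=cam('top')
for k in('yellow','green'):
  for s,ce in blobs(pt,k)[0]: print(k,s,onz(ct,ce,HT[k]).round(4))
"
```

```text
[[ 0.65   -0.0672]
 [ 0.5901 -0.068 ]] [ 0.62004427 -0.06762654]
yellow [145, 262, 68, 37, 1986] [0.522  0.3066 0.04  ]
yellow [274, 291, 18, 17, 228] [0.4749 0.056  0.04  ]
```

View pics/c4.png

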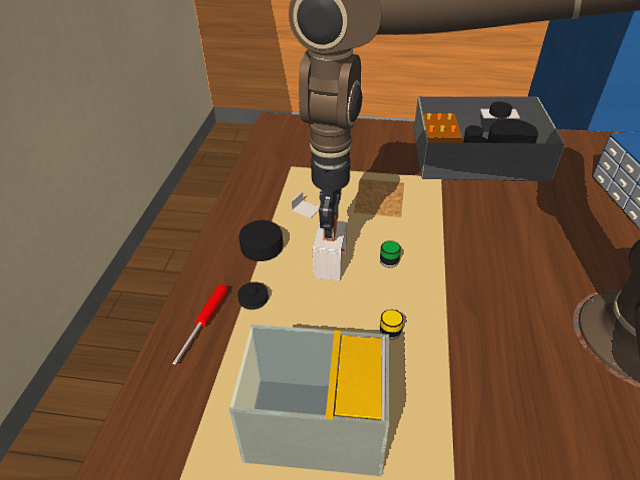

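Request:
apply_moves(deltas=[0, 0, 0, 0, 0, 0, 0.4, 0, 0, 0, 0, 0, 0, 0.3, 0, 0, 0, 0, 0, 0, 0.3, 0, 0, 0, 0, 0, 0, 0.3, 0, 0, 0, 0, 0, -0.05, 0.3])

```text
clock: 11.78
ee_pos: [0.6176, -0.1142, 0.126]
eef_rot: [-2.241, -2.199, 0.002]
force: [-0.5, -1.0, -2.4]
grip_width: 0.0435
```

Request:
apply_moves(deltas=[0, 0, 0, 0, 0, -0.1, 0.3, 0, 0, 0, 0, 0, -0.25, 0.3, 0, 0, 0, 0, 0, -0.4, 0.3, 0, 0, 0, 0, 0, -0.55, 0.3, 0, 0, 0, 0, 0, -0.55, 0.3])

```text
clock: 12.4
ee_pos: [0.6191, -0.1146, 0.212]
eef_rot: [2.24, 2.198, 0.004]
force: [0.1, 0.4, -2.6]
grip_width: 0.0434
```

```bash
python3 -c "
from h import *
st(.4743,.055,.21,1.549)
pt,ct=cam('side')
for k in('yellow','green','red'):
  for s,ce in blobs(pt,k)[0]: print(k,s,onz(ct,ce,HT[k]).round(4))
"
```

```text
t 12.40 pos [ 0.6191 -0.1146  0.212 ] yaw 1.5519 tilt [ 0.0041 -0.001 ] F [ 0.08  0.36 -2.61] w 0.0434 q [-0.18  0.32  0.13  1.37 -0.   -0.16]
need tool shift m [ 0.1668 -0.148   0.0012] norm [ 1.112 -0.987  0.008] turn z norm 0.001
yellow [382, 311, 20, 14, 211] [0.4761 0.0531 0.04  ]
yellow [385, 327, 11, 4, 30] [0.4787 0.0807 0.04  ]
green [381, 241, 20, 19, 275] [ 0.4887 -0.1337  0.044 ]
red [321, 248, 19, 17, 251] [ 0.6191 -0.1038  0.036 ]
red [195, 284, 33, 43, 526] [0.834  0.0673 0.036 ]
```

Request:
apply_moves(deltas=[0, 0, 0, 0.12, -0.1, 0, 0.3, 0, 0, 0, 0.25, -0.22, 0, 0.3, 0, 0, 0, 0.42, -0.37, 0, 0.3, 0, 0, 0, 0.56, -0.49, 0, 0.3, 0, 0, 0, 0.56, -0.49, 0, 0.3])

```text
clock: 13.08
ee_pos: [0.5446, -0.0277, 0.2085]
eef_rot: [-2.239, -2.201, 0.002]
force: [0.1, -0.3, -2.2]
grip_width: 0.0438
```

Request:
apply_moves(deltas=[0, 0, 0, 0.12, -0.1, 0, 0.3, 0, 0, 0, 0.25, -0.22, 0, 0.3, 0, 0, 0, 0.42, -0.37, 0, 0.3, 0, 0, 0, 0.56, -0.49, 0, 0.3, 0, 0, 0, 0.56, -0.49, 0, 0.3])

```text
clock: 13.7
ee_pos: [0.473, 0.0575, 0.2091]
eef_rot: [-2.24, -2.202, 0.001]
force: [0.8, -0.5, -3.6]
grip_width: 0.044
```

```bash
python3 -c "
from h import *
st(.4743,.055,.133,1.549)
two('d1.png',[.4743,.055,.08],w=110,S=3.5)"
```

```text
t 13.70 pos [0.473  0.0575 0.2091] yaw 1.5539 tilt [-0.0008  0.0001] F [ 0.82 -0.51 -3.58] w 0.0440 q [ 0.12  0.04 -0.22  1.31  0.    0.14]
need tool shift m [-0.0025  0.0014  0.0761] norm [-0.017  0.009  0.507] turn z norm 0.002
top off 226 245 scale 3.5
side off 339 249 scale 3.5
```

View pics/d1.png

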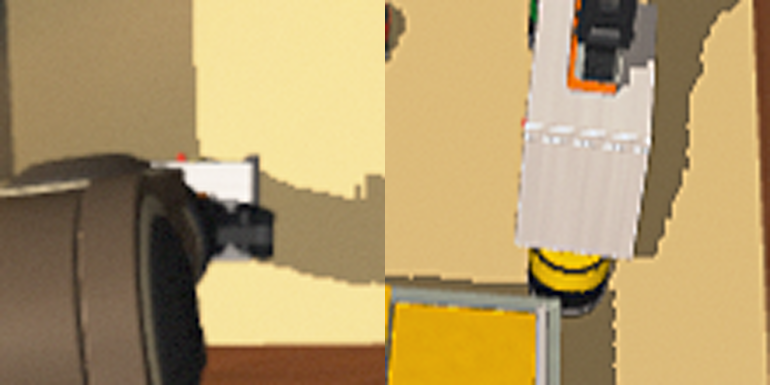

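Request:
apply_moves(deltas=[0, 0, 0, -0.017, 0.009, 0.12, 0.3, 0, 0, 0, -0.017, 0.009, 0.25, 0.3, 0, 0, 0, -0.017, 0.009, 0.38, 0.3, 0, 0, 0, -0.017, 0.009, 0.47, 0.3, 0, 0, 0, -0.017, 0.009, 0.47, 0.3])

```text
clock: 14.42
ee_pos: [0.4752, 0.0535, 0.1378]
eef_rot: [-2.242, -2.199, 0.003]
force: [-0.9, -0.1, -3.3]
grip_width: 0.0439
```

```bash
python3 -c "
from h import *
st(.4743,.055,.12,1.549)
two('d2.png',[.4743,.055,.05],w=110,S=3.5)
p,c=cam('side')
P=[onz(c,u,.09)[:2] for u in [(376.1,319),(409,322.7)]];print(np.round(P,4),np.mean(P,0))
"
```

```text
t 14.43 pos [0.4752 0.0535 0.1378] yaw 1.5513 tilt [-0.0022 -0.0003] F [-0.88 -0.09 -3.27] w 0.0439 q [ 0.11  0.06 -0.35  1.16 -0.    0.13]
need tool shift m [ 0.0015 -0.0009  0.0178] norm [ 0.01  -0.006  0.118] turn z norm 0.001
top off 227 244 scale 3.5
side off 338 259 scale 3.5
[[0.5056 0.1025]
 [0.4472 0.1025]] [0.47639435 0.10252228]
```

View pics/d2.png

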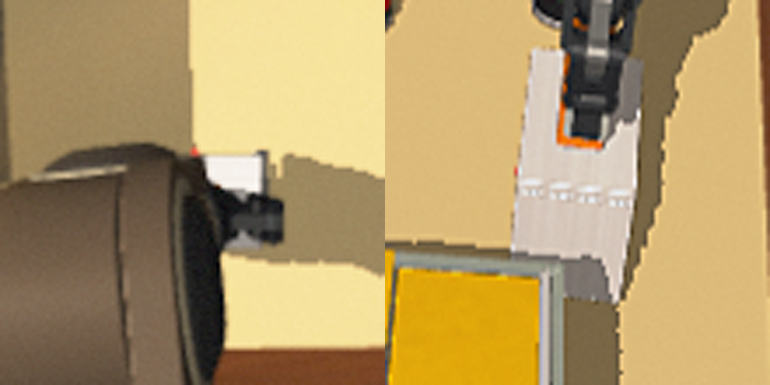

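Request:
apply_moves(deltas=[0, 0, 0, 0.01, -0.01, 0, 0.3, 0, 0, 0, 0.01, -0.01, 0.03, 0.3, 0, 0, 0, 0.01, -0.01, 0.06, 0.3, 0, 0, 0, 0.01, -0.01, 0.09, 0.3, 0, 0, 0, 0.01, -0.01, 0.115, 0.3])

```text
clock: 15.2
ee_pos: [0.4742, 0.0555, 0.1213]
eef_rot: [-2.242, -2.2, -0.0]
force: [-0.6, 0.3, -1.6]
grip_width: 0.0436
```

Request:
apply_moves(deltas=[0, 0, 0, 0, 0, 0.005, 0.3, 0, 0, 0, 0, 0, 0.009, 0.3, 0, 0, 0, 0, 0, 0.009, 0.3, 0, 0, 0, 0, 0, 0.009, 0.3, 0, 0, 0, 0, 0, 0.009, 0.3])

```text
clock: 15.82
ee_pos: [0.4741, 0.0555, 0.1202]
eef_rot: [-2.242, -2.2, 0.0]
force: [-0.4, 0.2, -3.1]
grip_width: 0.0437
```

```bash
python3 -c "
from h import *
st(.4743,.055,.12,1.549)
two('d3.png',[.4743,.055,.05],w=110,S=3.5)
"
```

```text
t 15.82 pos [0.4741 0.0555 0.1202] yaw 1.5520 tilt [-0.0001  0.    ] F [-0.37  0.16 -3.08] w 0.0437 q [ 0.12  0.07 -0.39  1.12  0.    0.14]
need tool shift m [-0.0004  0.0002  0.0002] norm [-0.003  0.001  0.002] turn z norm 0.001
top off 227 244 scale 3.5
side off 338 259 scale 3.5
```

View pics/d3.png

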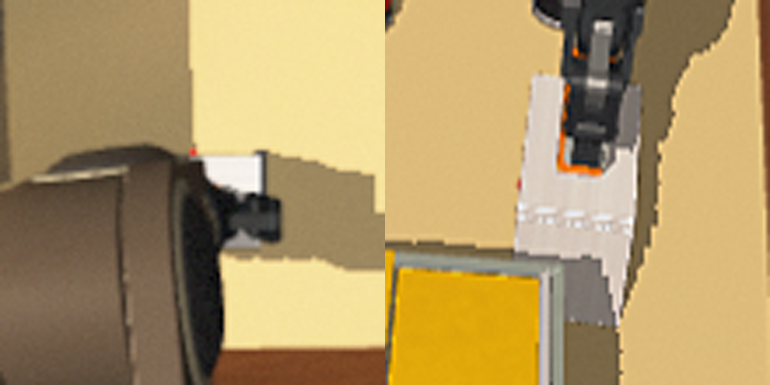

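Request:
apply_moves(deltas=[0, 0, 0, 0, 0, 0.004, 0.3, 0, 0, 0, 0, 0, 0.008, 0.3, 0, 0, 0, 0, 0, 0.012, 0.3, 0, 0, 0, 0, 0, 0.012, 0.3, 0, 0, 0, 0, 0, 0.012, 0.3])

```text
clock: 16.55
ee_pos: [0.4743, 0.0555, 0.1193]
eef_rot: [2.242, 2.2, 0.001]
force: [-3.2, 1.1, 5.1]
grip_width: 0.0436
```

Request:
apply_moves(deltas=[0, 0, 0, 0, 0, 0, 0.6, 0, 0, 0, 0, 0, 0, 0.65, 0, 0, 0, 0, 0, 0, 0.65, 0, 0, 0, 0, 0, 0, 0.65, 0, 0, 0, 0, 0, 0, 0.65])

```text
clock: 17.18
ee_pos: [0.4742, 0.0554, 0.1183]
eef_rot: [-2.242, -2.2, 0.0]
force: [0.3, 0.7, -0.4]
grip_width: 0.0555
```

Request:
apply_moves(deltas=[0, 0, 0, 0, 0, 0, 0.65, 0, 0, 0, 0, 0, 0, 0.65, 0, 0, 0, 0, 0, 0, 0.65, 0, 0, 0, 0, 0, 0, 0.65, 0, 0, 0, 0, 0, 0, 0.65])

```text
clock: 17.8
ee_pos: [0.4741, 0.0554, 0.1184]
eef_rot: [2.242, 2.2, -0.0]
force: [-0.8, 0.5, -0.4]
grip_width: 0.0555
```

```bash
python3 -c "
from h import *
st(.4743,.055,.12,1.549)
two('d4.png',[.4743,.055,.05],w=110,S=3.5)
p,c=cam('side')
for k in('green','red'):
  for s,ce in blobs(p,k)[0]: print(k,s,onz(c,ce,HT[k]).round(4))
"
```

```text
t 17.80 pos [0.4741 0.0554 0.1184] yaw 1.5520 tilt [-0. -0.] F [-0.75  0.53 -0.45] w 0.0555 q [ 0.12  0.07 -0.39  1.11 -0.    0.14]
need tool shift m [-0.0004  0.0002 -0.0016] norm [-0.003  0.001 -0.011] turn z norm 0.002
top off 227 244 scale 3.5
side off 338 259 scale 3.5
green [381, 249, 9, 10, 44] [ 0.5005 -0.1174  0.044 ]
red [321, 247, 19, 18, 275] [ 0.6191 -0.106   0.036 ]
red [195, 284, 33, 43, 533] [0.8339 0.0675 0.036 ]
```

View pics/d4.png

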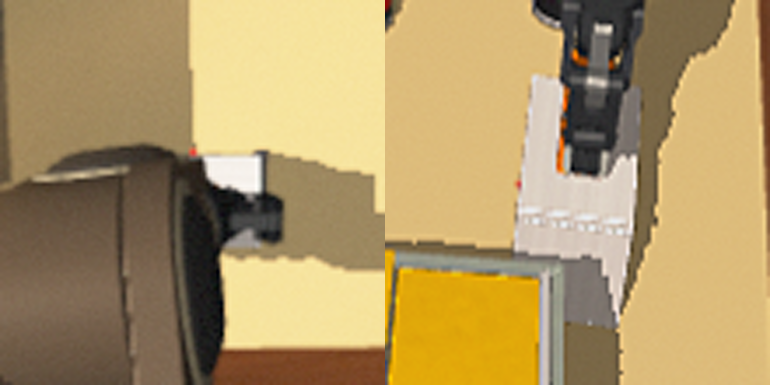

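```bash
python3 -c "
from h import *
p,c=cam('side')
for n,a,b in(('fl',517,208),('fr',633,223),('bl',532,74),('br',641,86)): print(n,onz(c,(338+(a-385)/3.5,259+b/3.5),.09)[:2].round(4))
p,c=cam('top')
for a,b in((264,152),): print(onz(c,(227+a/3.5,244+b/3.5),.09)[:2].round(4))
"
```

```text
fl [0.5064 0.1013]
fr [0.4474 0.1026]
bl [0.5049 0.0053]
br [0.4452 0.0061]
[0.5055 0.0048]
```

Request:
apply_moves(deltas=[0, 0, 0, 0, 0, 0, 0.65, 0, 0, 0, 0, 0, 0, 0.4, 0, 0, 0, 0, 0, 0, 0.3, 0, 0, 0, 0, 0, 0, 0.3, 0, 0, 0, 0, 0, -0.05, 0.3])

```text
clock: 18.68
ee_pos: [0.4736, 0.0553, 0.1254]
eef_rot: [-2.242, -2.2, 0.002]
force: [0.8, 0.8, -2.2]
grip_width: 0.0435
```

Request:
apply_moves(deltas=[0, 0, 0, 0, 0, -0.1, 0.3, 0, 0, 0, 0, 0, -0.25, 0.3, 0, 0, 0, 0, 0, -0.4, 0.3, 0, 0, 0, 0, 0, -0.55, 0.3, 0, 0, 0, 0, 0, -0.55, 0.3])

```text
clock: 19.3
ee_pos: [0.4752, 0.0555, 0.2106]
eef_rot: [2.241, 2.199, 0.004]
force: [-0.1, 0.1, -3.0]
grip_width: 0.0435
```

```bash
python3 -c "
from h import *
st(.487,-.1405,.21,1.549)
for n in('top','side'):
 pt,ct=cam(n)
 for k in('yellow','green','red'):
  for s,ce in blobs(pt,k)[0]: print(n,k,s,onz(ct,ce,HT[k]).round(4))
"
```

```text
t 19.30 pos [0.4752 0.0555 0.2106] yaw 1.5520 tilt [0.0037 0.0003] F [-0.06  0.06 -3.01] w 0.0435 q [ 0.12  0.04 -0.22  1.31 -0.    0.14]
need tool shift m [-0.1958  0.0155  0.0006] norm [-1.305  0.104  0.004] turn z norm 0.001
top yellow [145, 262, 68, 37, 1973] [0.5218 0.3068 0.04  ]
top green [356, 285, 17, 18, 232] [ 0.4879 -0.1402  0.044 ]
top red [264, 144, 42, 16, 407] [0.8355 0.0495 0.036 ]
top red [344, 231, 17, 17, 227] [ 0.6184 -0.1129  0.036 ]
side yellow [383, 319, 18, 6, 54] [0.4761 0.064  0.04  ]
side yellow [384, 327, 12, 5, 34] [0.4786 0.0809 0.04  ]
side green [382, 241, 11, 5, 41] [ 0.4948 -0.1546  0.044 ]
side red [321, 247, 19, 18, 274] [ 0.6191 -0.106   0.036 ]
side red [195, 284, 33, 43, 535] [0.834  0.0674 0.036 ]
```

Request:
apply_moves(deltas=[0, 0, 0, -0.15, 0.01, 0, 0.3, 0, 0, 0, -0.3, 0.02, 0, 0.3, 0, 0, 0, -0.5, 0.04, 0, 0.3, 0, 0, 0, -0.65, 0.05, 0, 0.3, 0, 0, 0, -0.65, 0.05, 0, 0.3])

```text
clock: 20.02
ee_pos: [0.4792, -0.0432, 0.2071]
eef_rot: [-2.244, -2.197, 0.002]
force: [0.3, 0.1, -3.4]
grip_width: 0.0439
```

Request:
apply_moves(deltas=[0, 0, 0, -0.15, 0.01, 0, 0.3, 0, 0, 0, -0.3, 0.02, 0, 0.3, 0, 0, 0, -0.5, 0.04, 0, 0.3, 0, 0, 0, -0.65, 0.05, 0, 0.3, 0, 0, 0, -0.65, 0.05, 0, 0.3])

```text
clock: 20.65
ee_pos: [0.4852, -0.1401, 0.2075]
eef_rot: [-2.243, -2.198, 0.001]
force: [0.2, 0.5, -3.5]
grip_width: 0.044
```

```bash
python3 -c "
from h import *
st(.487,-.1405,.14,1.549)
two('e1.png',[.487,-.14,.1],w=110,S=3.5)"
```

```text
t 20.65 pos [ 0.4852 -0.1401  0.2075] yaw 1.5505 tilt [-0.0014  0.0006] F [ 0.2   0.47 -3.46] w 0.0440 q [-0.28  0.09 -0.17  1.31  0.   -0.26]
need tool shift m [-0.0004  0.0019  0.0675] norm [-0.003  0.012  0.45 ] turn z norm 0.001
top off 310 240 scale 3.5
side off 338 173 scale 3.5
```

View pics/e1.png

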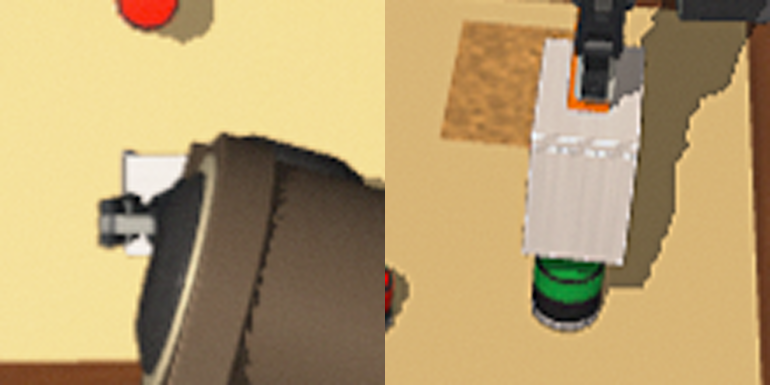

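Request:
apply_moves(deltas=[0, 0, 0, 0, 0.012, 0.12, 0.3, 0, 0, 0, 0, 0.012, 0.25, 0.3, 0, 0, 0, 0, 0.012, 0.38, 0.3, 0, 0, 0, 0, 0.012, 0.45, 0.3, 0, 0, 0, 0, 0.012, 0.45, 0.3])

```text
clock: 21.38
ee_pos: [0.4868, -0.139, 0.1403]
eef_rot: [-2.24, -2.2, 0.001]
force: [0.2, 0.7, -3.0]
grip_width: 0.0434
```

```bash
python3 -c "
from h import *
st(.487,-.1405,.14,1.549)
two('e2.png',[.487,-.14,.05],w=110,S=3.5)"
```

```text
t 21.38 pos [ 0.4868 -0.139   0.1403] yaw 1.5529 tilt [-0.0015  0.0006] F [ 0.18  0.73 -3.01] w 0.0434 q [-0.28  0.11 -0.29  1.17  0.   -0.26]
need tool shift m [-0.0015  0.0002  0.0003] norm [-0.01   0.001  0.002] turn z norm 0.002
top off 309 238 scale 3.5
side off 336 191 scale 3.5
```

View pics/e2.png

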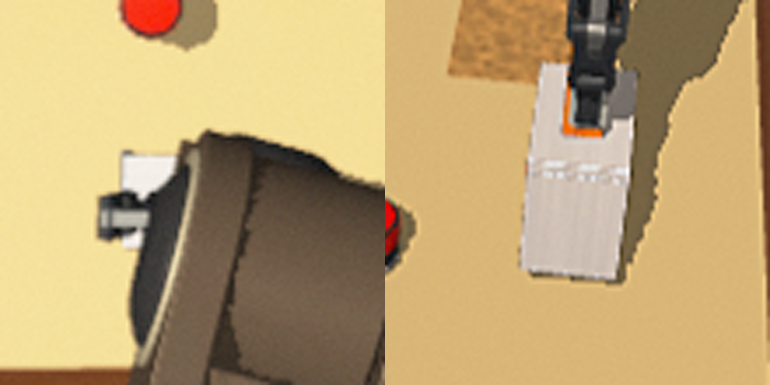

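```bash
python3 -c "
from h import *
p,c=cam('side')
P=[onz(c,u,.022)[:2] for u in [(375.1,267.9),(402,271)]];print(np.round(P,4),np.mean(P,0)-[0,.048])
P=[onz(c,(336+(a-385)/3.5,191+b/3.5),.112)[:2] for a,b in [(541,62),(637,71),(630,178),(531,166)]];print(np.round(P,4),np.mean(P,0))
p,c=cam('top')
P=[onz(c,(309+a/3.5,238+b/3.5),.112)[:2] for a,b in [(121,153)]];print(np.round(P,4),'exp center',P[0]-[.03,.048])
"
```

```text
[[ 0.5177 -0.0953]
 [ 0.4595 -0.0939]] [ 0.48860924 -0.14260052]
[[ 0.5178 -0.1903]
 [ 0.4581 -0.1891]
 [ 0.4596 -0.0883]
 [ 0.5172 -0.091 ]] [ 0.48817649 -0.13968961]
[[ 0.5189 -0.0894]] exp center [ 0.48886947 -0.13739061]
```

Request:
apply_moves(deltas=[0, 0, 0, -0.008, 0, 0.03, 0.3, 0, 0, 0, -0.008, 0, 0.06, 0.3, 0, 0, 0, -0.008, 0, 0.09, 0.3, 0, 0, 0, -0.008, 0, 0.12, 0.3, 0, 0, 0, -0.008, 0, 0.135, 0.3])

```text
clock: 22.2
ee_pos: [0.4872, -0.1411, 0.1203]
eef_rot: [-2.242, -2.2, 0.0]
force: [-0.6, -0.1, -2.0]
grip_width: 0.0433
```

Request:
apply_moves(deltas=[0, 0, 0, 0, 0, 0.004, 0.3, 0, 0, 0, 0, 0, 0.008, 0.3, 0, 0, 0, 0, 0, 0.012, 0.3, 0, 0, 0, 0, 0, 0.012, 0.3, 0, 0, 0, 0, 0, 0.012, 0.3])

```text
clock: 22.82
ee_pos: [0.4872, -0.141, 0.1189]
eef_rot: [-2.242, -2.2, 0.0]
force: [-0.3, -0.2, -1.9]
grip_width: 0.0438
```

Request:
apply_moves(deltas=[0, 0, 0, 0, 0, 0.004, 0.3, 0, 0, 0, 0, 0, 0.008, 0.3, 0, 0, 0, 0, 0, 0.01, 0.3, 0, 0, 0, 0, 0, 0.01, 0.3, 0, 0, 0, 0, 0, 0.01, 0.3])

```text
clock: 23.45
ee_pos: [0.4874, -0.141, 0.1184]
eef_rot: [2.242, 2.2, 0.001]
force: [-3.7, 2.4, 5.9]
grip_width: 0.0436
```

Contact with the bench; release and dwell.

Request:
apply_moves(deltas=[0, 0, 0, 0, 0, 0, 0.6, 0, 0, 0, 0, 0, 0, 0.65, 0, 0, 0, 0, 0, 0, 0.65, 0, 0, 0, 0, 0, 0, 0.65, 0, 0, 0, 0, 0, 0, 0.65])

```text
clock: 24.08
ee_pos: [0.4873, -0.141, 0.1173]
eef_rot: [-2.242, -2.2, 0.0]
force: [-0.2, 0.3, 0.0]
grip_width: 0.0558
```

Request:
apply_moves(deltas=[0, 0, 0, 0, 0, 0, 0.65, 0, 0, 0, 0, 0, 0, 0.65, 0, 0, 0, 0, 0, 0, 0.65, 0, 0, 0, 0, 0, 0, 0.65, 0, 0, 0, 0, 0, 0, 0.65])

```text
clock: 24.7
ee_pos: [0.4873, -0.141, 0.1173]
eef_rot: [-2.242, -2.2, -0.0]
force: [0.0, 0.3, 0.2]
grip_width: 0.0555
```

```bash
python3 -c "
from h import *
st(.487,-.1405,.14,1.549)
two('e3.png',[.487,-.14,.05],w=110,S=3.5)"
```

```text
t 24.70 pos [ 0.4873 -0.141   0.1173] yaw 1.5520 tilt [0. 0.] F [0.04 0.34 0.18] w 0.0555 q [-0.28  0.13 -0.33  1.12  0.   -0.26]
need tool shift m [ 0.0005 -0.0003 -0.0227] norm [ 0.003 -0.002 -0.151] turn z norm 0.001
top off 309 238 scale 3.5
side off 336 191 scale 3.5
```

View pics/e3.png

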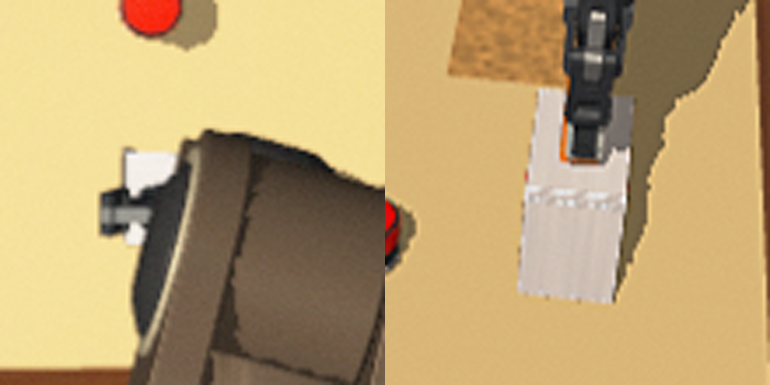

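Request:
apply_moves(deltas=[0, 0, 0, 0, 0, 0, 0.65, 0, 0, 0, 0, 0, 0, 0.4, 0, 0, 0, 0, 0, 0, 0.3, 0, 0, 0, 0, 0, 0, 0.3, 0, 0, 0, 0, 0, -0.05, 0.3])

```text
clock: 25.42
ee_pos: [0.4867, -0.1409, 0.1244]
eef_rot: [-2.241, -2.2, 0.001]
force: [-0.6, 0.3, -1.7]
grip_width: 0.0438
```

Request:
apply_moves(deltas=[0, 0, 0, 0, 0, -0.1, 0.3, 0, 0, 0, 0, 0, -0.25, 0.3, 0, 0, 0, 0, 0, -0.4, 0.3, 0, 0, 0, 0, 0, -0.5, 0.3, 0, 0, 0, 0, 0, -0.5, 0.3])

```text
clock: 26.05
ee_pos: [0.4879, -0.1412, 0.2012]
eef_rot: [2.241, 2.199, 0.002]
force: [-0.2, -0.3, -3.9]
grip_width: 0.0437
```

Request:
apply_moves(deltas=[0, 0, 0, -0.15, 0.02, 0, 0.3, 0, 0, 0, -0.35, 0.05, 0, 0.3, 0, 0, 0, -0.6, 0.09, 0, 0.3, 0, 0, 0, -0.8, 0.12, 0, 0.3, 0, 0, 0, -0.8, 0.12, 0, 0.3])

```text
clock: 26.68
ee_pos: [0.5027, -0.2629, 0.1982]
eef_rot: [-2.244, -2.196, 0.001]
force: [-0.9, 1.1, -4.3]
grip_width: 0.0435
```

```bash
python3 -c "
from h import *
st(.522,-.38,.20,1.549)
for n in('top','side'):
 pt,ct=cam(n)
 for k in('yellow','green','red'):
  for s,ce in blobs(pt,k)[0]: print(n,k,s,onz(ct,ce,HT[k]).round(4))
"
```

```text
t 26.68 pos [ 0.5027 -0.2629  0.1982] yaw 1.5494 tilt [-0.0019  0.0007] F [-0.9   1.09 -4.32] w 0.0435 q [-0.48  0.21 -0.05  1.31 -0.   -0.46]
need tool shift m [-0.1167  0.0218 -0.0019] norm [-0.778  0.146 -0.012] turn z norm 0.0
top yellow [145, 262, 68, 37, 1945] [0.5217 0.307  0.04  ]
top yellow [274, 291, 18, 17, 228] [0.475  0.0559 0.04  ]
top green [356, 285, 17, 17, 229] [ 0.4882 -0.1403  0.044 ]
top red [264, 144, 41, 15, 408] [0.8356 0.05   0.036 ]
top red [344, 231, 17, 17, 226] [ 0.6183 -0.1129  0.036 ]
side yellow [382, 311, 20, 14, 210] [0.4763 0.053  0.04  ]
side green [381, 241, 20, 19, 276] [ 0.4887 -0.1337  0.044 ]
side red [321, 247, 19, 18, 274] [ 0.6191 -0.106   0.036 ]
side red [195, 284, 33, 43, 534] [0.8341 0.0674 0.036 ]
```

Request:
apply_moves(deltas=[0, 0, 0, -0.2, 0.04, 0, 0.3, 0, 0, 0, -0.4, 0.07, 0, 0.3, 0, 0, 0, -0.6, 0.11, 0, 0.3, 0, 0, 0, -0.77, 0.14, 0.1, 0.3, 0, 0, 0, -0.77, 0.14, 0.2, 0.3])

```text
clock: 27.4
ee_pos: [0.5218, -0.3781, 0.1678]
eef_rot: [-2.243, -2.199, 0.0]
force: [-0.9, 0.3, -3.1]
grip_width: 0.044
```

```bash
python3 -c "
from h import *
st(.522,-.38,.119,1.549)
two('f1.png',[.522,-.38,.05],w=110,S=3.5)
"
```

```text
t 27.40 pos [ 0.5218 -0.3781  0.1678] yaw 1.5510 tilt [-0.0009  0.0006] F [-0.95  0.34 -3.13] w 0.0440 q [-0.63  0.36  0.09  1.3  -0.   -0.61]
need tool shift m [-0.0019  0.0003  0.0488] norm [-0.013  0.002  0.326] turn z norm 0.001
top off 409 223 scale 3.5
side off 327 127 scale 3.5
```

View pics/f1.png

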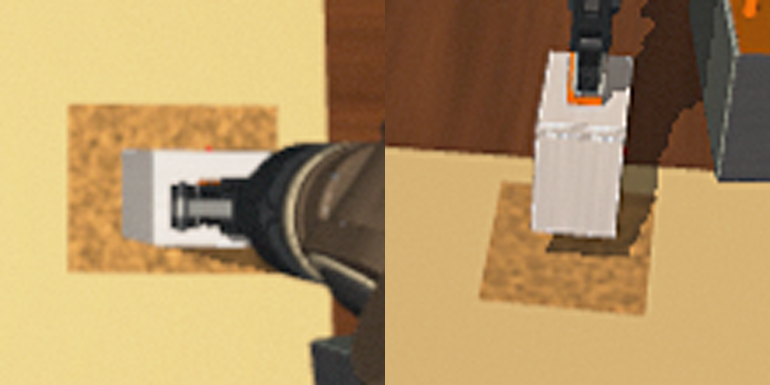

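Request:
apply_moves(deltas=[0, 0, 0, -0.013, 0, 0.1, 0.3, 0, 0, 0, -0.013, 0, 0.2, 0.3, 0, 0, 0, -0.013, 0, 0.27, 0.3, 0, 0, 0, -0.013, 0, 0.31, 0.3, 0, 0, 0, -0.013, 0, 0.325, 0.3])

```text
clock: 28.12
ee_pos: [0.5217, -0.3791, 0.1208]
eef_rot: [-2.242, -2.2, 0.0]
force: [-1.1, 0.0, -2.8]
grip_width: 0.0437
```

```bash
python3 -c "
from h import *
st(.522,-.38,.119,1.549)
two('f2.png',[.522,-.38,.05],w=110,S=3.5)
"
```

```text
t 28.12 pos [ 0.5217 -0.3791  0.1208] yaw 1.5521 tilt [-0.0002  0.0002] F [-1.05  0.03 -2.76] w 0.0437 q [-0.63  0.38  0.    1.2   0.   -0.61]
need tool shift m [-0.0009  0.0003  0.0018] norm [-0.006  0.002  0.012] turn z norm 0.002
top off 409 223 scale 3.5
side off 327 127 scale 3.5
```

View pics/f2.png

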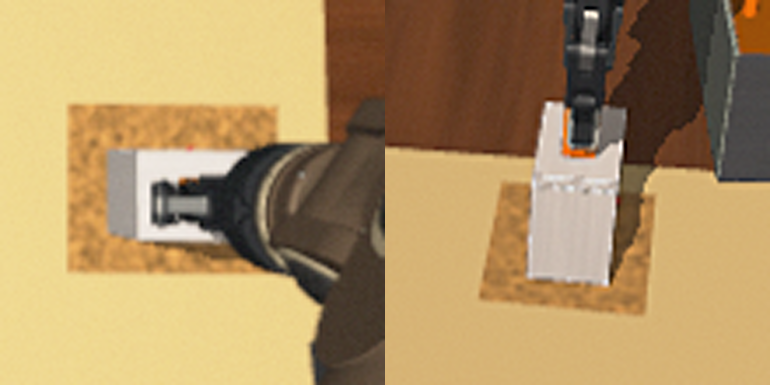

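```bash
python3 -c "
from h import *
p,c=cam('top')
f=lambda a,b,z:onz(c,(409+a/3.5,223+b/3.5),z)[:2]
P=[f(107,150,0.001),f(109,236,.001)];print('plate',np.round(P,4),np.mean(P,0)-[0,.048])
P=[f(136,150,.091),f(134,241,.091)];print('arch',np.round(P,4),np.mean(P,0)-[0,.048])
P=[f(68,104,0),f(278,105,0),f(68,272,0),f(277,272,0)];print('mat',np.round(P,4),np.mean(P,0))
p,c=cam('side')
f=lambda a,b,z:onz(c,(327+(a-385)/3.5,127+b/3.5),z)[:2]
P=[f(527,277,0),f(612,285,0)];print('plate',np.round(P,4),np.mean(P,0)-[0,.048])
P=[f(499,182,0),f(656,196,0),f(645,315,0),f(480,299,0)];print('mat',np.round(P,4),np.mean(P,0))
"
```

```text
plate [[ 0.5514 -0.3325]
 [ 0.4903 -0.3327]] [ 0.52084357 -0.38061351]
arch [[ 0.5523 -0.3311]
 [ 0.4926 -0.3286]] [ 0.52246064 -0.37781504]
mat [[ 0.5844 -0.3055]
 [ 0.5823 -0.456 ]
 [ 0.4651 -0.3033]
 [ 0.4636 -0.4524]] [ 0.52383175 -0.37928932]
plate [[ 0.5535 -0.3395]
 [ 0.4912 -0.3382]] [ 0.52233717 -0.3868577 ]
mat [[ 0.5854 -0.4577]
 [ 0.4629 -0.4545]
 [ 0.4662 -0.3066]
 [ 0.585  -0.3091]] [ 0.52490414 -0.38197682]
```

Request:
apply_moves(deltas=[0, 0, 0, 0.013, 0.013, 0, 0.3, 0, 0, 0, 0.013, 0.013, 0.005, 0.3, 0, 0, 0, 0.013, 0.013, 0.01, 0.3, 0, 0, 0, 0.013, 0.013, 0.013, 0.3, 0, 0, 0, 0.013, 0.013, 0.015, 0.3])

```text
clock: 28.95
ee_pos: [0.5237, -0.3773, 0.1188]
eef_rot: [-2.242, -2.2, 0.0]
force: [0.1, -0.0, -2.6]
grip_width: 0.0436
```

Request:
apply_moves(deltas=[0, 0, 0, 0, 0, 0.004, 0.3, 0, 0, 0, 0, 0, 0.008, 0.3, 0, 0, 0, 0, 0, 0.008, 0.3, 0, 0, 0, 0, 0, 0.008, 0.3, 0, 0, 0, 0, 0, 0.008, 0.3])

```text
clock: 29.58
ee_pos: [0.5238, -0.3773, 0.1177]
eef_rot: [2.242, 2.2, -0.0]
force: [0.2, 0.4, -3.4]
grip_width: 0.0438
```

Request:
apply_moves(deltas=[0, 0, 0, 0, 0, 0.004, 0.3, 0, 0, 0, 0, 0, 0.008, 0.3, 0, 0, 0, 0, 0, 0.01, 0.3, 0, 0, 0, 0, 0, 0.01, 0.3, 0, 0, 0, 0, 0, 0.01, 0.3])

```text
clock: 30.2
ee_pos: [0.5239, -0.3772, 0.1174]
eef_rot: [2.241, 2.2, 0.0]
force: [-2.3, 2.7, 5.0]
grip_width: 0.0436
```

Down on the mat. Release and rise.

Request:
apply_moves(deltas=[0, 0, 0, 0, 0, 0, 0.6, 0, 0, 0, 0, 0, 0, 0.8, 0, 0, 0, 0, 0, 0, 1, 0, 0, 0, 0, 0, 0, 1, 0, 0, 0, 0, 0, 0, 1])

```text
clock: 30.82
ee_pos: [0.5238, -0.3773, 0.116]
eef_rot: [-2.242, -2.2, 0.0]
force: [-0.1, -0.6, 0.8]
grip_width: 0.0856
```

Request:
apply_moves(deltas=[0, 0, 0, 0, 0, -0.1, 1, 0, 0, 0, 0, 0, -0.3, 1, 0, 0, 0, 0, 0, -0.55, 1, 0, 0, 0, 0, 0, -0.75, 1, 0, 0, 0, 0, 0, -0.75, 1])

```text
clock: 31.45
ee_pos: [0.5248, -0.378, 0.2329]
eef_rot: [2.238, 2.196, 0.002]
force: [0.7, 0.2, -0.2]
grip_width: 0.0855
```

Request:
apply_moves(deltas=[0, 0, 0, 0.2, -0.03, 0, 1, 0, 0, 0, 0.45, -0.06, 0, 1, 0, 0, 0, 0.7, -0.1, 0, 1, 0, 0, 0, 0.95, -0.14, 0, 1, 0, 0, 0, 0.95, -0.14, 0, 1])

```text
clock: 32.08
ee_pos: [0.5049, -0.2323, 0.2289]
eef_rot: [-2.239, -2.203, -0.0]
force: [-0.3, 0.3, -0.2]
grip_width: 0.0851
```

```bash
python3 -c "
from h import *
st(.4882,-.1405,.15,1.571)
for n in('top','side'):
 pt,ct=cam(n)
 for k in('yellow','green','red'):
  for s,ce in blobs(pt,k)[0]: print(n,k,s,onz(ct,ce,HT[k]).round(4))
two('g1.png',[.522,-.38,.05],w=110,S=3.5)
"
```

```text
t 32.08 pos [ 0.5049 -0.2323  0.2289] yaw 1.5548 tilt [-0.0002  0.0003] F [-0.28  0.26 -0.18] w 0.0851 q [-0.43  0.19 -0.01  1.37  0.   -0.42]
need tool shift m [ 0.0915 -0.0182  0.0789] norm [ 0.61  -0.121  0.526] turn z norm -0.008
top yellow [145, 262, 68, 37, 1957] [0.5219 0.3072 0.04  ]
top yellow [274, 291, 18, 17, 231] [0.4749 0.0561 0.04  ]
top green [356, 285, 17, 17, 230] [ 0.4881 -0.1403  0.044 ]
top red [264, 144, 41, 15, 407] [0.8356 0.0498 0.036 ]
top red [344, 231, 17, 17, 227] [ 0.6184 -0.1129  0.036 ]
side yellow [383, 310, 19, 15, 207] [0.4759 0.0528 0.04  ]
side green [381, 241, 20, 19, 277] [ 0.4887 -0.1338  0.044 ]
side red [321, 247, 19, 18, 273] [ 0.6192 -0.1061  0.036 ]
side red [195, 284, 33, 43, 526] [0.8341 0.0676 0.036 ]
top off 409 223 scale 3.5
side off 327 127 scale 3.5
```

View pics/g1.png

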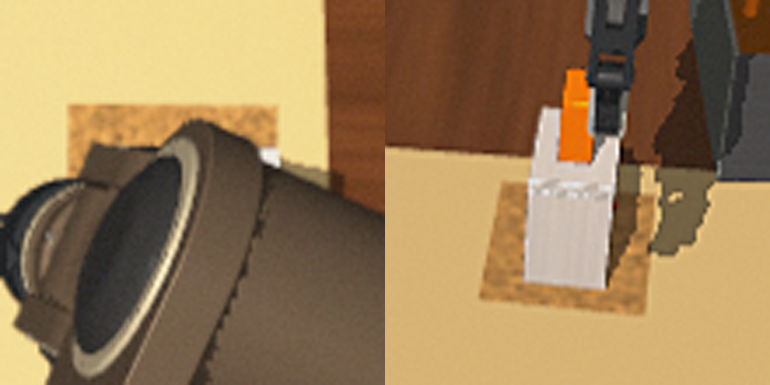

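Request:
apply_moves(deltas=[0, 0, -0.008, 0.15, -0.03, 0.1, 1, 0, 0, -0.016, 0.3, -0.06, 0.2, 1, 0, 0, -0.024, 0.45, -0.09, 0.35, 1, 0, 0, -0.032, 0.6, -0.12, 0.5, 1, 0, 0, -0.032, 0.61, -0.12, 0.53, 1])

```text
clock: 32.9
ee_pos: [0.4882, -0.1422, 0.1475]
eef_rot: [-2.168, -2.27, 0.002]
force: [0.0, -0.2, 0.5]
grip_width: 0.0853
```

```bash
python3 -c "
from h import *
st(.4883,-.1405,.034,1.619)
"
```

```text
t 32.90 pos [ 0.4882 -0.1422  0.1475] yaw 1.6163 tilt [-0.0029  0.0007] F [ 0.04 -0.19  0.46] w 0.0853 q [-0.28  0.12 -0.27  1.19 -0.   -0.33]
need tool shift m [0.0016 0.0005 0.1135] norm [0.011 0.003 0.757] turn z norm -0.001
```

Request:
apply_moves(deltas=[0, 0, 0, 0.005, 0.003, 0.2, 1, 0, 0, 0, 0.005, 0.003, 0.4, 1, 0, 0, 0, 0.005, 0.003, 0.6, 1, 0, 0, 0, 0.005, 0.003, 0.74, 1, 0, 0, 0, 0.005, 0.003, 0.75, 1])

```text
clock: 33.52
ee_pos: [0.4892, -0.1427, 0.0356]
eef_rot: [-2.171, -2.268, 0.002]
force: [-0.3, -0.4, -0.1]
grip_width: 0.0854
```

Request:
apply_moves(deltas=[0, 0, 0, 0, 0, 0, 0.6, 0, 0, 0, 0, 0, 0, 0.45, 0, 0, 0, 0, 0, 0, 0.35, 0, 0, 0, 0, 0, 0, 0.3, 0, 0, 0, 0, 0, 0, 0.3], squeeze=40)

```text
clock: 34.15
ee_pos: [0.4906, -0.1422, 0.0381]
eef_rot: [2.169, 2.269, 0.001]
force: [-1.1, -1.3, 6.5]
grip_width: 0.0432
```

```bash
python3 -c "
from h import *
st(.4883,-.1405,.034,1.619)
two('h1.png',[.4883,-.14,.04],w=110,S=3.5)
"
```

```text
t 34.15 pos [ 0.4906 -0.1422  0.0381] yaw 1.6160 tilt [ 0.0026 -0.0012] F [-1.11 -1.28  6.48] w 0.0432 q [-0.28  0.19 -0.44  0.94 -0.   -0.33]
need tool shift m [ 0.0018 -0.0022  0.0041] norm [ 0.012 -0.015  0.027] turn z norm -0.002
top off 308 237 scale 3.5
side off 335 194 scale 3.5
```

View pics/h1.png

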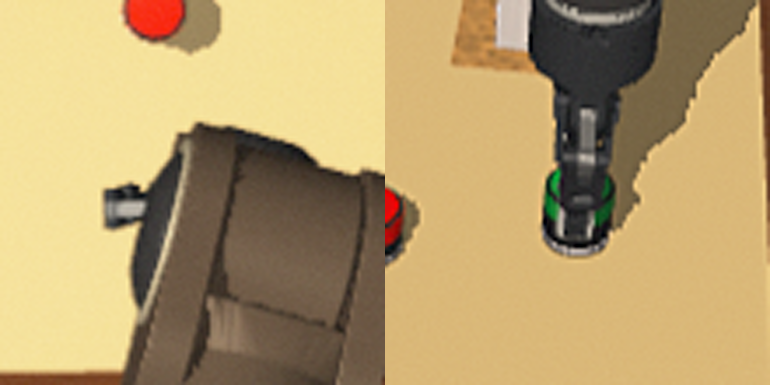

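Request:
apply_moves(deltas=[0, 0, 0, 0, 0, -0.2, 0.3, 0, 0, 0, 0, 0, -0.4, 0.3, 0, 0, 0, 0, 0, -0.6, 0.3, 0, 0, 0, 0, 0, -0.8, 0.3, 0, 0, 0, 0, 0, -1, 0.3])

```text
clock: 34.88
ee_pos: [0.4894, -0.1416, 0.1878]
eef_rot: [2.17, 2.271, 0.0]
force: [0.8, 0.4, -0.7]
grip_width: 0.0427
```

Request:
apply_moves(deltas=[0, 0, 0, 0.15, 0, -0.1, 0.3, 0, 0, 0, 0.35, 0.02, -0.2, 0.3, 0, 0, 0, 0.55, 0.04, -0.3, 0.3, 0, 0, 0, 0.75, 0.06, -0.4, 0.3, 0, 0, 0, 0.9, 0.08, -0.4, 0.3])

```text
clock: 35.5
ee_pos: [0.4959, -0.0052, 0.2481]
eef_rot: [2.169, 2.271, 0.003]
force: [0.1, 0.9, -1.5]
grip_width: 0.0426
```

Request:
apply_moves(deltas=[0, 0, 0, 0.25, 0.02, 0, 0.3, 0, 0, 0, 0.5, 0.04, 0, 0.3, 0, 0, 0, 0.75, 0.06, 0, 0.3, 0, 0, 0, 0.95, 0.08, 0, 0.3, 0, 0, 0, 0.95, 0.08, 0, 0.3])

```text
clock: 36.12
ee_pos: [0.5008, 0.1381, 0.2465]
eef_rot: [-2.167, -2.274, 0.0]
force: [-0.2, 0.1, -0.4]
grip_width: 0.0425
```

```bash
python3 -c "
from h import *
st(.525,.266,.20,1.619)
"
```

```text
t 36.12 pos [0.5008 0.1381 0.2465] yaw 1.6192 tilt [-0.0003  0.0001] F [-0.24  0.07 -0.38] w 0.0425 q [ 0.27  0.12 -0.06  1.4   0.    0.22]
need tool shift m [0.1265 0.0303 0.0465] norm [0.844 0.202 0.31 ] turn z norm 0.0
```

Request:
apply_moves(deltas=[0, 0, 0, 0.25, 0.06, 0, 0.3, 0, 0, 0, 0.5, 0.12, 0, 0.3, 0, 0, 0, 0.7, 0.17, 0, 0.3, 0, 0, 0, 0.84, 0.2, 0, 0.3, 0, 0, 0, 0.84, 0.2, 0, 0.3])

```text
clock: 36.75
ee_pos: [0.5254, 0.2641, 0.2462]
eef_rot: [2.169, 2.272, -0.001]
force: [-0.2, -0.3, -0.2]
grip_width: 0.0423
```

```bash
python3 -c "
from h import *
st(.525,.266,.20,1.619)
p,c=cam('side');save(p,'i1.png')
two('i2.png',[.52,.25,.16],w=120,S=3)
"
```

```text
t 36.75 pos [0.5254 0.2641 0.2462] yaw 1.6171 tilt [-0.0005 -0.0006] F [-0.24 -0.28 -0.21] w 0.0423 q [ 0.47  0.25  0.1   1.43 -0.    0.42]
need tool shift m [ 0.0019 -0.0003  0.0462] norm [ 0.013 -0.002  0.308] turn z norm -0.001
top off 127 223 scale 3
side off 302 304 scale 3
```

View pics/i1.png

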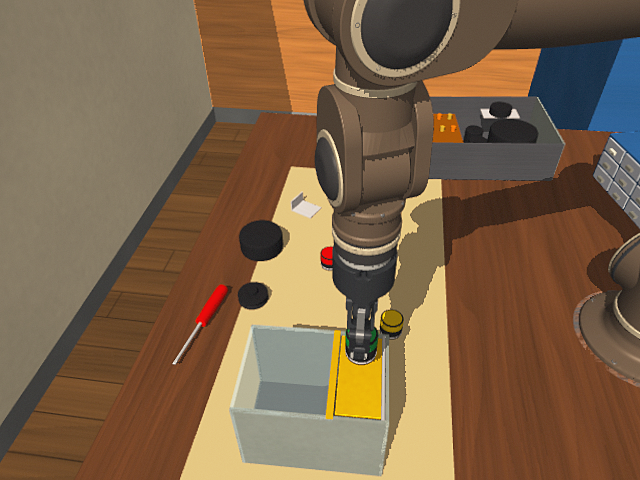

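View pics/i2.png

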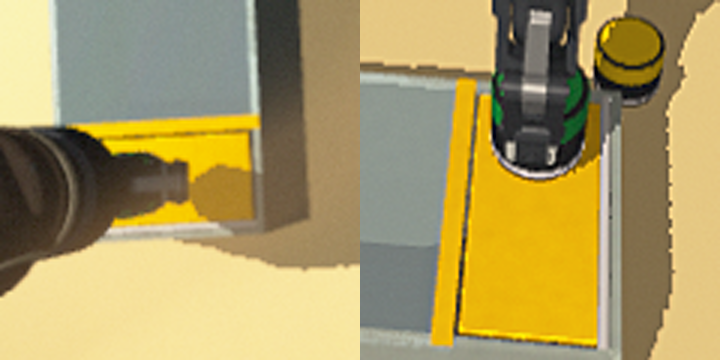

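```bash
python3 -c "
from h import *
p,c=cam('side')
for a,b in((491,148),(586,140),(538,178)): print(onz(c,(302+(a-360)/3,304+b/3),.209).round(4))
"
```

```text
[0.5437 0.2681 0.209 ]
[0.5    0.2572 0.209 ]
[0.5204 0.2814 0.209 ]
```

Request:
apply_moves(deltas=[0, 0, 0, 0.02, 0.027, 0.06, 0.3, 0, 0, 0, 0.02, 0.027, 0.14, 0.3, 0, 0, 0, 0.02, 0.027, 0.22, 0.3, 0, 0, 0, 0.02, 0.027, 0.3, 0.3, 0, 0, 0, 0.02, 0.027, 0.36, 0.3])

```text
clock: 37.58
ee_pos: [0.529, 0.2668, 0.1921]
eef_rot: [-2.171, -2.271, 0.0]
force: [-1.2, -0.6, 5.7]
grip_width: 0.0425
```

Request:
apply_moves(deltas=[0, 0, 0, 0, 0, 0.06, 0.3, 0, 0, 0, 0, 0, 0.12, 0.3, 0, 0, 0, 0, 0, 0.18, 0.3, 0, 0, 0, 0, 0, 0.24, 0.3, 0, 0, 0, 0, 0, 0.24, 0.3])

```text
clock: 38.2
ee_pos: [0.5287, 0.2666, 0.1551]
eef_rot: [-2.17, -2.271, 0.003]
force: [2.2, 0.1, -1.9]
grip_width: 0.0427
```

```bash
python3 -c "
from h import *
st(.5285,.266,.128,1.619)
two('i3.png',[.54,.26,.16],w=120,S=3)
"
```

```text
t 38.20 pos [0.5287 0.2666 0.1551] yaw 1.6160 tilt [-0.0019 -0.0011] F [ 2.18  0.07 -1.93] w 0.0427 q [ 0.47  0.27 -0.07  1.24 -0.    0.42]
need tool shift m [-0.0006 -0.0002  0.0271] norm [-0.004 -0.001  0.181] turn z norm -0.002
top off 123 214 scale 3
side off 288 308 scale 3
```

View pics/i3.png

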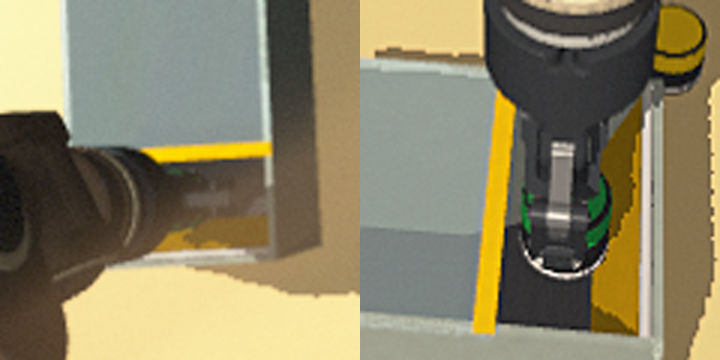

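Request:
apply_moves(deltas=[0, 0, 0, 0, 0, 0.06, 0.3, 0, 0, 0, 0, 0, 0.12, 0.3, 0, 0, 0, 0, 0, 0.17, 0.3, 0, 0, 0, 0, 0, 0.19, 0.3, 0, 0, 0, 0, 0, 0.19, 0.3])

```text
clock: 38.92
ee_pos: [0.529, 0.2668, 0.1276]
eef_rot: [-2.171, -2.271, 0.001]
force: [2.7, -0.1, -2.0]
grip_width: 0.0427
```

```bash
python3 -c "
from h import *
st(.5285,.266,.128,1.619)
two('i4.png',[.54,.26,.16],w=120,S=3)
"
```

```text
t 38.92 pos [0.529  0.2668 0.1276] yaw 1.6159 tilt [-0.0007 -0.0005] F [ 2.7  -0.06 -2.03] w 0.0427 q [ 0.47  0.28 -0.12  1.18 -0.    0.42]
need tool shift m [-0.0007 -0.0006 -0.0004] norm [-0.005 -0.004 -0.002] turn z norm -0.002
top off 123 214 scale 3
side off 288 308 scale 3
```

View pics/i4.png

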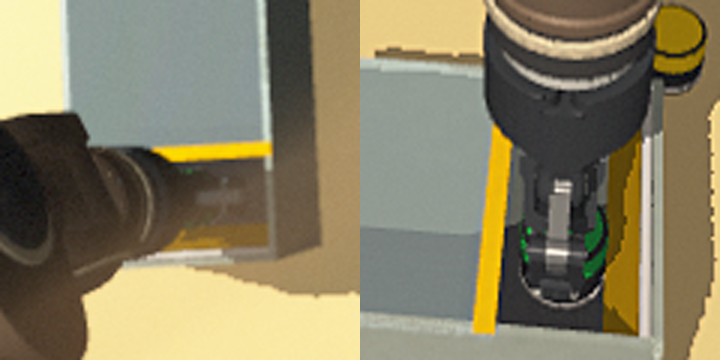

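Request:
apply_moves(deltas=[0, 0, 0, 0, 0, 0, 0.75, 0, 0, 0, 0, 0, 0, 0.75, 0, 0, 0, 0, 0, 0, 0.75, 0, 0, 0, 0, 0, 0, 0.75, 0, 0, 0, 0, 0, 0, 0.75])

```text
clock: 39.65
ee_pos: [0.5292, 0.267, 0.1283]
eef_rot: [2.171, 2.271, 0.0]
force: [1.5, 1.9, 1.0]
grip_width: 0.0641
```

```bash
python3 -c "
from h import *
st(.5285,.266,.128,1.619)
two('i5.png',[.54,.26,.16],w=120,S=3)
"
```

```text
t 39.65 pos [0.5292 0.267  0.1283] yaw 1.6160 tilt [0.0001 0.0001] F [1.49 1.92 1.01] w 0.0641 q [ 0.47  0.28 -0.12  1.18  0.    0.42]
need tool shift m [-0.0009 -0.0008  0.0003] norm [-0.006 -0.005  0.002] turn z norm -0.001
top off 123 214 scale 3
side off 288 308 scale 3
```

View pics/i5.png

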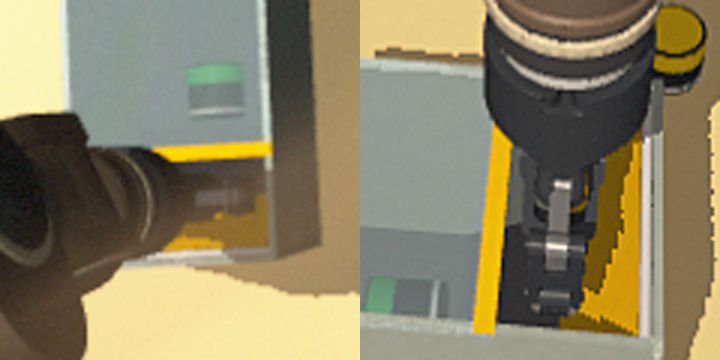

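Request:
apply_moves(deltas=[0, 0, 0, 0, 0, -0.1, 0.75, 0, 0, 0, 0, 0, -0.25, 0.75, 0, 0, 0, 0, 0, -0.4, 0.75, 0, 0, 0, 0, 0, -0.6, 0.75, 0, 0, 0, 0, 0, -0.8, 1])

```text
clock: 40.38
ee_pos: [0.5287, 0.2666, 0.2498]
eef_rot: [-2.171, -2.271, 0.001]
force: [1.1, 0.4, -0.4]
grip_width: 0.0799
```

Request:
apply_moves(deltas=[0, 0, 0, -0.2, -0.03, 0, 1, 0, 0, 0, -0.45, -0.1, 0, 1, 0, 0, 0, -0.7, -0.15, 0, 1, 0, 0, 0, -0.9, -0.2, 0, 1, 0, 0, 0, -0.95, -0.21, 0, 1])

```text
clock: 41.0
ee_pos: [0.5036, 0.1216, 0.2492]
eef_rot: [2.173, 2.269, 0.0]
force: [-0.2, -0.1, 0.2]
grip_width: 0.0855
```

```bash
python3 -c "
from h import *
st(.475,.0555,.15,1.619)
for n in('top','side'):
 pt,ct=cam(n);save(pt,'j_'+n+'.png')
 for k in('yellow','red'):
  for s,ce in blobs(pt,k)[0]: print(n,k,s,onz(ct,ce,HT[k]).round(4))
"
```

```text
t 41.00 pos [0.5036 0.1216 0.2492] yaw 1.6139 tilt [ 0.0003 -0.    ] F [-0.2  -0.07  0.23] w 0.0855 q [ 0.24  0.11 -0.05  1.41 -0.    0.19]
need tool shift m [-0.0649 -0.0314  0.0992] norm [-0.432 -0.21   0.661] turn z norm -0.003
top yellow [145, 262, 68, 19, 504] [0.5495 0.3289 0.04  ]
top yellow [274, 291, 18, 17, 230] [0.4751 0.0559 0.04  ]
top red [264, 144, 42, 16, 411] [0.8355 0.0495 0.036 ]
top red [344, 231, 17, 17, 227] [ 0.6184 -0.1129  0.036 ]
side yellow [382, 311, 20, 14, 214] [0.4762 0.0531 0.04  ]
side yellow [383, 326, 13, 5, 37] [0.4786 0.0804 0.04  ]
side red [321, 247, 19, 18, 275] [ 0.6191 -0.106   0.036 ]
side red [195, 284, 33, 43, 534] [0.834  0.0676 0.036 ]
```

View pics/j_side.png

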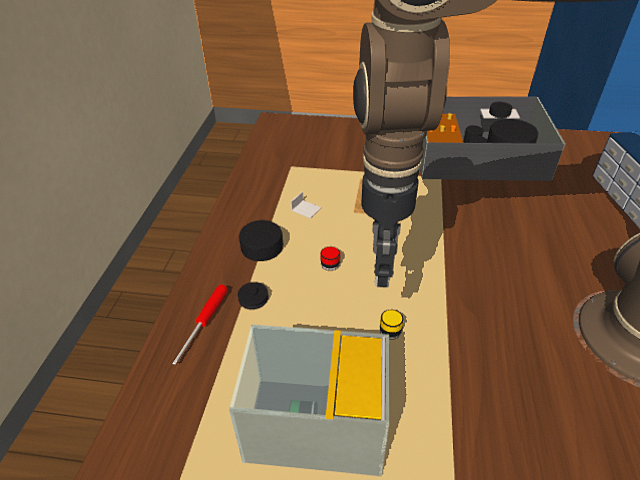

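Request:
apply_moves(deltas=[0, 0, 0, -0.1, -0.05, 0.15, 1, 0, 0, 0, -0.2, -0.1, 0.3, 1, 0, 0, 0, -0.3, -0.15, 0.45, 1, 0, 0, 0, -0.43, -0.21, 0.6, 1, 0, 0, 0, -0.43, -0.21, 0.66, 1])

```text
clock: 41.72
ee_pos: [0.4749, 0.0574, 0.148]
eef_rot: [-2.17, -2.269, 0.002]
force: [-0.2, -0.1, -0.3]
grip_width: 0.0853
```

```bash
python3 -c "
from h import *
st(.475,.0555,.031,1.619)
"
```

```text
t 41.73 pos [0.4749 0.0574 0.148 ] yaw 1.6156 tilt [-0.0021  0.    ] F [-0.22 -0.08 -0.34] w 0.0853 q [ 0.12  0.06 -0.33  1.18  0.    0.08]
need tool shift m [-0.0019  0.0003  0.117 ] norm [-0.013  0.002  0.78 ] turn z norm -0.002
```

Request:
apply_moves(deltas=[0, 0, 0, -0.008, 0.002, 0.2, 1, 0, 0, 0, -0.008, 0.002, 0.4, 1, 0, 0, 0, -0.008, 0.002, 0.6, 1, 0, 0, 0, -0.008, 0.002, 0.76, 1, 0, 0, 0, -0.008, 0.002, 0.78, 1])

```text
clock: 42.35
ee_pos: [0.4755, 0.0571, 0.0311]
eef_rot: [-2.168, -2.271, 0.003]
force: [0.3, 0.8, -0.1]
grip_width: 0.0852
```

Request:
apply_moves(deltas=[0, 0, 0, 0, 0, 0, 0.6, 0, 0, 0, 0, 0, 0, 0.45, 0, 0, 0, 0, 0, 0, 0.35, 0, 0, 0, 0, 0, 0, 0.3, 0, 0, 0, 0, 0, 0, 0.3])

```text
clock: 42.98
ee_pos: [0.4771, 0.0564, 0.0336]
eef_rot: [2.17, 2.27, 0.004]
force: [-0.1, 0.6, 6.4]
grip_width: 0.0426
```

```bash
python3 -c "
from h import *
st(.475,.0555,.031,1.619)
two('k1.png',[.475,.056,.04],w=110,S=3.5)
"
```

```text
t 42.98 pos [0.4771 0.0564 0.0336] yaw 1.6160 tilt [0.0027 0.0008] F [-0.08  0.6   6.39] w 0.0426 q [ 0.12  0.14 -0.51  0.92  0.    0.07]
need tool shift m [-0.0008 -0.0021  0.0026] norm [-0.005 -0.014  0.017] turn z norm -0.001
top off 227 244 scale 3.5
side off 337 263 scale 3.5
```

View pics/k1.png

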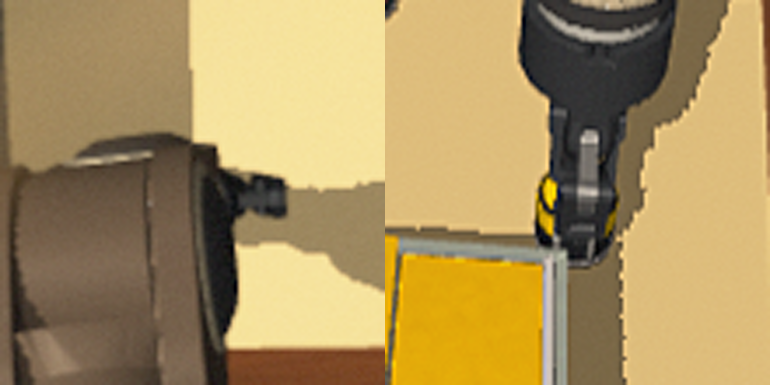

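Gripped. Lift, carry to above the mouth.

Request:
apply_moves(deltas=[0, 0, 0, 0, 0, -0.2, 0.3, 0, 0, 0, 0, 0, -0.4, 0.3, 0, 0, 0, 0, 0, -0.6, 0.3, 0, 0, 0, 0, 0, -0.8, 0.3, 0, 0, 0, 0, 0, -1, 0.3])

```text
clock: 43.7
ee_pos: [0.4759, 0.056, 0.1835]
eef_rot: [2.171, 2.271, 0.001]
force: [0.5, -0.3, -1.1]
grip_width: 0.0426
```

Request:
apply_moves(deltas=[0, 0, 0, 0, 0, -0.2, 0.3, 0, 0, 0, 0.1, 0.05, -0.4, 0.3, 0, 0, 0, 0.3, 0.1, -0.45, 0.3, 0, 0, 0, 0.5, 0.15, -0.45, 0.3, 0, 0, 0, 0.65, 0.2, -0.45, 0.3])

```text
clock: 44.32
ee_pos: [0.5017, 0.1559, 0.2502]
eef_rot: [2.17, 2.271, 0.001]
force: [-0.1, 0.8, -0.3]
grip_width: 0.0428
```

```bash
python3 -c "
from h import *
st(.529,.267,.246,1.619)
"
```

```text
t 44.33 pos [0.5017 0.1559 0.2502] yaw 1.6163 tilt [0.0008 0.0003] F [-0.12  0.82 -0.3 ] w 0.0428 q [ 0.3   0.13 -0.04  1.41  0.    0.26]
need tool shift m [0.1098 0.0323 0.0042] norm [0.732 0.215 0.028] turn z norm -0.001
```

Request:
apply_moves(deltas=[0, 0, 0, 0.2, 0.06, 0, 0.3, 0, 0, 0, 0.4, 0.12, 0, 0.3, 0, 0, 0, 0.6, 0.18, 0, 0.3, 0, 0, 0, 0.73, 0.215, 0, 0.3, 0, 0, 0, 0.73, 0.215, 0, 0.3])

```text
clock: 44.95
ee_pos: [0.5288, 0.2665, 0.2493]
eef_rot: [-2.169, -2.273, 0.001]
force: [0.1, -0.2, -1.7]
grip_width: 0.043
```

```bash
python3 -c "
from h import *
st(.529,.267,.123,1.619)
two('k2.png',[.54,.26,.16],w=120,S=3)
"
```

```text
t 44.95 pos [0.5288 0.2665 0.2493] yaw 1.6174 tilt [-0.0005 -0.0004] F [ 0.1  -0.18 -1.68] w 0.0430 q [ 0.47  0.26  0.12  1.44 -0.    0.42]
need tool shift m [0.0005 0.0002 0.1263] norm [0.003 0.002 0.842] turn z norm -0.001
top off 123 214 scale 3
side off 288 308 scale 3
```

View pics/k2.png

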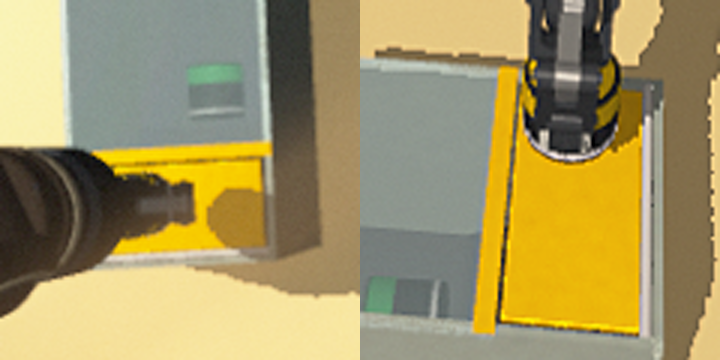

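Request:
apply_moves(deltas=[0, 0, 0, 0, 0, 0.08, 0.3, 0, 0, 0, 0, 0, 0.16, 0.3, 0, 0, 0, 0, 0, 0.24, 0.3, 0, 0, 0, 0, 0, 0.32, 0.3, 0, 0, 0, 0, 0, 0.4, 0.3])

```text
clock: 45.68
ee_pos: [0.5289, 0.2656, 0.189]
eef_rot: [2.171, 2.271, 0.0]
force: [-2.7, -1.0, 6.2]
grip_width: 0.0426
```

Request:
apply_moves(deltas=[0, 0, 0, 0, 0, 0.08, 0.3, 0, 0, 0, 0, 0, 0.16, 0.3, 0, 0, 0, 0, 0, 0.24, 0.3, 0, 0, 0, 0, 0, 0.32, 0.3, 0, 0, 0, 0, 0, 0.4, 0.3])

```text
clock: 46.3
ee_pos: [0.5287, 0.2656, 0.1285]
eef_rot: [-2.171, -2.271, 0.001]
force: [1.4, 0.1, 0.3]
grip_width: 0.0425
```

```bash
python3 -c "
from h import *
st(.529,.267,.122,1.619)
two('k3.png',[.54,.26,.16],w=120,S=3)
"
```

```text
t 46.30 pos [0.5287 0.2656 0.1285] yaw 1.6160 tilt [-0.0005 -0.0003] F [1.45 0.14 0.33] w 0.0425 q [ 0.47  0.28 -0.12  1.18 -0.    0.42]
need tool shift m [0.0014 0.0004 0.0065] norm [0.009 0.003 0.043] turn z norm -0.002
top off 123 214 scale 3
side off 288 308 scale 3
```

View pics/k3.png

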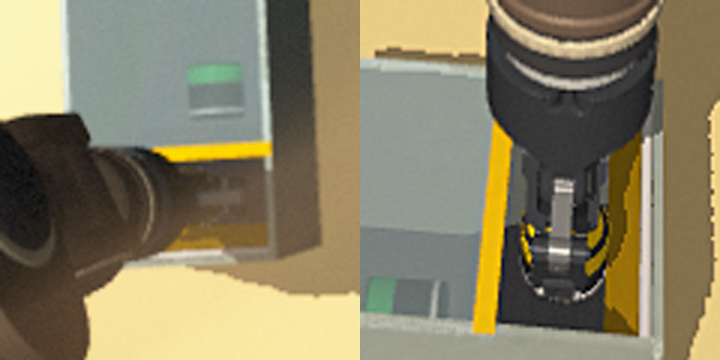

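Request:
apply_moves(deltas=[0, 0, 0, 0, 0, 0.025, 0.3, 0, 0, 0, 0, 0, 0.05, 0.3, 0, 0, 0, 0, 0, 0.05, 0.75, 0, 0, 0, 0, 0, 0.05, 0.75, 0, 0, 0, 0, 0, 0.05, 0.75])

```text
clock: 47.02
ee_pos: [0.5291, 0.2659, 0.1225]
eef_rot: [2.17, 2.271, 0.001]
force: [1.9, 1.0, 0.7]
grip_width: 0.0639
```

```bash
python3 -c "
from h import *
st(.529,.267,.122,1.619)
two('k4.png',[.54,.26,.16],w=120,S=3)
"
```

```text
t 47.02 pos [0.5291 0.2659 0.1225] yaw 1.6160 tilt [0.0008 0.0005] F [1.87 1.   0.75] w 0.0639 q [ 0.47  0.28 -0.13  1.16  0.    0.42]
need tool shift m [ 0.0011 -0.0001  0.0005] norm [ 0.007 -0.001  0.004] turn z norm -0.001
top off 123 214 scale 3
side off 288 308 scale 3
```

View pics/k4.png

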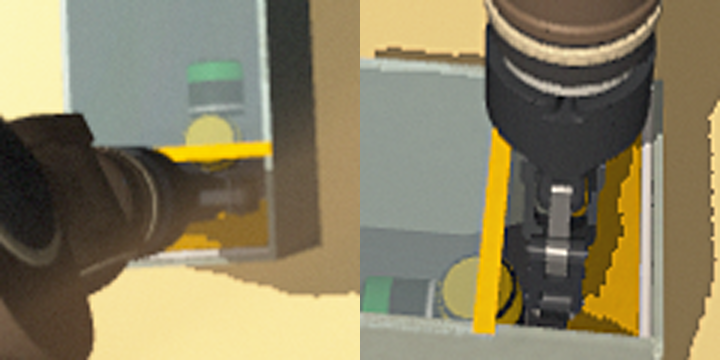

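Request:
apply_moves(deltas=[0, 0, 0, 0, 0, -0.1, 0.75, 0, 0, 0, 0, 0, -0.25, 0.75, 0, 0, 0, 0, 0, -0.4, 0.75, 0, 0, 0, 0, 0, -0.6, 0.75, 0, 0, 0, 0, 0, -0.8, 1])

```text
clock: 47.75
ee_pos: [0.5283, 0.2654, 0.244]
eef_rot: [-2.171, -2.271, 0.0]
force: [0.1, 0.2, -0.6]
grip_width: 0.0799
```

Request:
apply_moves(deltas=[0, 0, 0, -0.2, 0.03, 0, 1, 0, 0, 0, -0.45, 0.06, 0, 1, 0, 0, 0, -0.7, 0.1, 0, 1, 0, 0, 0, -0.95, 0.15, 0, 1, 0, 0, 0, -1, 0.16, 0, 1])

```text
clock: 48.38
ee_pos: [0.5595, 0.115, 0.2431]
eef_rot: [2.174, 2.268, -0.0]
force: [-0.5, 0.2, -1.0]
grip_width: 0.0856
```

Request:
apply_moves(deltas=[0, 0, 0, -0.2, 0.03, 0, 1, 0, 0, 0, -0.45, 0.06, 0, 1, 0, 0, 0, -0.7, 0.1, 0, 1, 0, 0, 0, -0.95, 0.15, 0, 1, 0, 0, 0, -1, 0.16, 0, 1])

```text
clock: 49.0
ee_pos: [0.5905, -0.033, 0.2425]
eef_rot: [-2.173, -2.269, -0.0]
force: [0.9, 0.2, -0.2]
grip_width: 0.0853
```

```bash
python3 -c "
from h import *
st(.6185,-.1135,.15,1.619)
for n in('top','side'):
 pt,ct=cam(n)
 for k in('yellow','red'):
  for s,ce in blobs(pt,k)[0]: print(n,k,s,onz(ct,ce,HT[k]).round(4))
two('l1.png',[.58,.26,.16],w=120,S=3)
"
```

```text
t 49.00 pos [ 0.5905 -0.033   0.2425] yaw 1.6140 tilt [-0.0002  0.0002] F [ 0.93  0.21 -0.17] w 0.0853 q [-0.06  0.25  0.1   1.42  0.   -0.1 ]
need tool shift m [-0.0817  0.0246  0.0925] norm [-0.544  0.164  0.616] turn z norm -0.003
top yellow [145, 262, 68, 37, 2010] [0.5223 0.3065 0.04  ]
top red [264, 144, 41, 16, 413] [0.8354 0.0497 0.036 ]
side red [321, 247, 19, 18, 274] [ 0.6191 -0.106   0.036 ]
side red [195, 284, 33, 43, 527] [0.8339 0.0675 0.036 ]
top off 123 195 scale 3
side off 261 305 scale 3
```

View pics/l1.png

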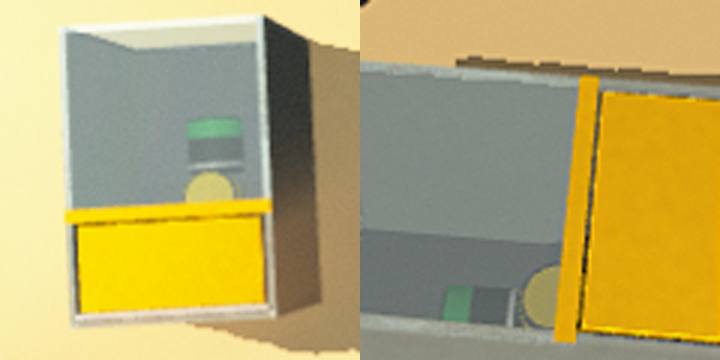

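```bash
python3 -c "
from h import *
pt,ct=cam('top');ps,cs=cam('side')
for n,u,z in(('g',(194.7,243),.04),('y',(193,257.3),.07)):print(n,onz(ct,u,z))
for n,u,z in(('g',(261+(480-360)/3,305+305/3),.04),('y',(261+(545-360)/3,305+295/3),.07)):print(n,onz(cs,u,z))
"
```

```text
g [0.61186022 0.26834978 0.04      ]
y [0.5769761  0.26384837 0.07      ]
g [0.61544748 0.26332144 0.04      ]
y [0.5779283  0.26934024 0.07      ]
```

Request:
apply_moves(deltas=[0, 0, 0, -0.15, 0.04, 0.15, 1, 0, 0, 0, -0.3, 0.08, 0.3, 1, 0, 0, 0, -0.42, 0.12, 0.45, 1, 0, 0, 0, -0.54, 0.164, 0.6, 1, 0, 0, 0, -0.54, 0.164, 0.61, 1])

```text
clock: 49.92
ee_pos: [0.6177, -0.1113, 0.1487]
eef_rot: [-2.169, -2.269, 0.003]
force: [0.6, 0.3, 0.4]
grip_width: 0.085
```

```bash
python3 -c "
from h import *
st(.6185,-.1135,.0265,1.619)
two('l2.png',[.62,-.11,.03],w=110,S=3.5)
"
```

```text
t 49.92 pos [ 0.6177 -0.1113  0.1487] yaw 1.6157 tilt [-0.0034  0.0008] F [0.63 0.3  0.4 ] w 0.0850 q [-0.18  0.34  0.01  1.25  0.   -0.22]
need tool shift m [-0.0023  0.0011  0.1222] norm [-0.015  0.007  0.815] turn z norm -0.002
top off 295 183 scale 3.5
side off 274 201 scale 3.5
```

View pics/l2.png

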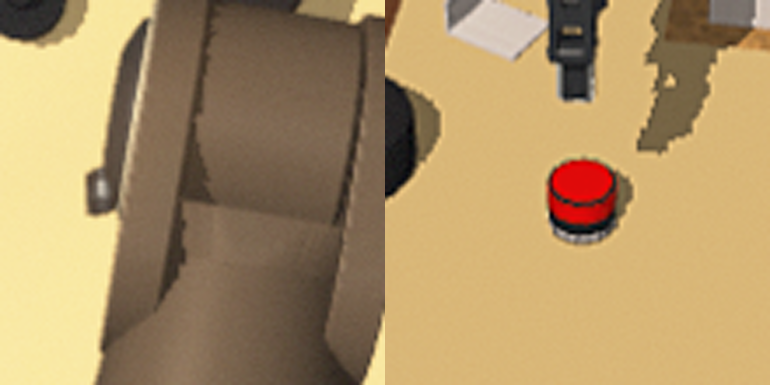

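Request:
apply_moves(deltas=[0, 0, 0, -0.012, 0.003, 0.2, 1, 0, 0, 0, -0.012, 0.003, 0.4, 1, 0, 0, 0, -0.012, 0.003, 0.6, 1, 0, 0, 0, -0.012, 0.003, 0.79, 1, 0, 0, 0, -0.012, 0.003, 0.81, 1])

```text
clock: 50.65
ee_pos: [0.6182, -0.1122, 0.0285]
eef_rot: [-2.168, -2.271, 0.002]
force: [-0.1, -0.0, 0.3]
grip_width: 0.0857
```

Request:
apply_moves(deltas=[0, 0, 0, 0, 0, 0, 0.6, 0, 0, 0, 0, 0, 0, 0.45, 0, 0, 0, 0, 0, 0, 0.35, 0, 0, 0, 0, 0, 0, 0.3, 0, 0, 0, 0, 0, 0, 0.3])

```text
clock: 51.28
ee_pos: [0.6203, -0.1135, 0.0312]
eef_rot: [2.169, 2.269, 0.003]
force: [-0.9, 1.0, 5.9]
grip_width: 0.0429
```

```bash
python3 -c "
from h import *
st(.6185,-.1135,.0265,1.619)
two('l3.png',[.62,-.11,.03],w=110,S=3.5)
"
```

```text
t 51.27 pos [ 0.6203 -0.1135  0.0312] yaw 1.6161 tilt [ 0.0033 -0.0003] F [-0.94  1.01  5.95] w 0.0429 q [-0.18  0.4  -0.17  1.    0.   -0.23]
need tool shift m [ 0.0001 -0.0018  0.0047] norm [ 0.001 -0.012  0.031] turn z norm -0.001
top off 295 183 scale 3.5
side off 274 201 scale 3.5
```

View pics/l3.png

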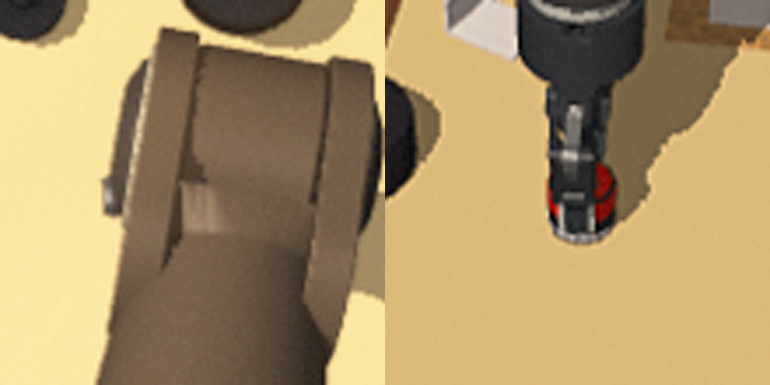

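Request:
apply_moves(deltas=[0, 0, 0, 0, 0, -0.2, 0.3, 0, 0, 0, 0, 0, -0.4, 0.3, 0, 0, 0, 0, 0, -0.6, 0.3, 0, 0, 0, 0, 0, -0.8, 0.3, 0, 0, 0, 0, 0, -1, 0.3])

```text
clock: 52.0
ee_pos: [0.6191, -0.1135, 0.1808]
eef_rot: [2.17, 2.27, 0.001]
force: [0.2, -0.3, -0.5]
grip_width: 0.0426
```

Request:
apply_moves(deltas=[0, 0, 0, 0.05, 0, -0.2, 0.3, 0, 0, 0, 0.25, -0.05, -0.4, 0.3, 0, 0, 0, 0.5, -0.1, -0.45, 0.3, 0, 0, 0, 0.7, -0.18, -0.45, 0.3, 0, 0, 0, 0.9, -0.25, -0.45, 0.3])

```text
clock: 52.62
ee_pos: [0.5752, 0.0207, 0.2475]
eef_rot: [2.17, 2.27, 0.001]
force: [-0.1, 1.0, -0.7]
grip_width: 0.0428
```

Request:
apply_moves(deltas=[0, 0, 0, 0.25, -0.05, 0, 0.3, 0, 0, 0, 0.5, -0.1, 0, 0.3, 0, 0, 0, 0.75, -0.15, 0, 0.3, 0, 0, 0, 0.9, -0.2, 0, 0.3, 0, 0, 0, 0.9, -0.2, 0, 0.3])

```text
clock: 53.25
ee_pos: [0.539, 0.1545, 0.2473]
eef_rot: [2.168, 2.274, 0.001]
force: [-0.4, -1.1, 0.1]
grip_width: 0.0426
```

```bash
python3 -c "
from h import *
st(.531,.243,.246,1.619)
"
```

```text
t 53.25 pos [0.539  0.1545 0.2473] yaw 1.6185 tilt [0.0008 0.0003] F [-0.43 -1.13  0.15] w 0.0426 q [0.28 0.19 0.04 1.41 0.   0.23]
need tool shift m [ 0.0887 -0.0037  0.0013] norm [ 0.592 -0.025  0.009] turn z norm -0.0
```

Request:
apply_moves(deltas=[0, 0, 0, 0.2, -0.01, 0, 0.3, 0, 0, 0, 0.4, -0.02, 0, 0.3, 0, 0, 0, 0.55, -0.025, 0, 0.3, 0, 0, 0, 0.59, -0.025, 0, 0.3, 0, 0, 0, 0.59, -0.025, 0, 0.3])

```text
clock: 53.88
ee_pos: [0.5319, 0.2413, 0.2466]
eef_rot: [2.17, 2.271, -0.001]
force: [0.3, -0.4, -0.5]
grip_width: 0.0426
```

```bash
python3 -c "
from h import *
st(.531,.243,.119,1.619)
two('m1.png',[.54,.26,.16],w=120,S=3)
"
```

```text
t 53.88 pos [0.5319 0.2413 0.2466] yaw 1.6162 tilt [-0.0001 -0.0005] F [ 0.31 -0.44 -0.53] w 0.0426 q [ 0.43  0.24  0.09  1.43 -0.    0.38]
need tool shift m [ 0.0018 -0.0008  0.1276] norm [ 0.012 -0.005  0.85 ] turn z norm -0.001
top off 123 214 scale 3
side off 288 308 scale 3
```

View pics/m1.png

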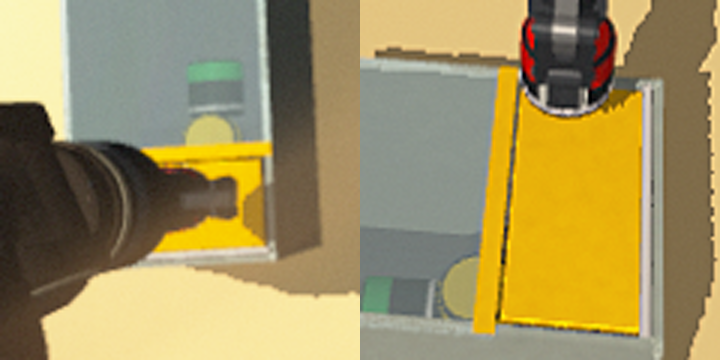

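Request:
apply_moves(deltas=[0, 0, 0, 0.012, -0.005, 0.08, 0.3, 0, 0, 0, 0.012, -0.005, 0.16, 0.3, 0, 0, 0, 0.012, -0.005, 0.24, 0.3, 0, 0, 0, 0.012, -0.005, 0.32, 0.3, 0, 0, 0, 0.012, -0.005, 0.4, 0.3])

```text
clock: 54.6
ee_pos: [0.5309, 0.2432, 0.186]
eef_rot: [2.171, 2.271, 0.0]
force: [-2.0, -0.6, 5.3]
grip_width: 0.0429
```

Request:
apply_moves(deltas=[0, 0, 0, 0, 0, 0.08, 0.3, 0, 0, 0, 0, 0, 0.16, 0.3, 0, 0, 0, 0, 0, 0.24, 0.3, 0, 0, 0, 0, 0, 0.32, 0.3, 0, 0, 0, 0, 0, 0.4, 0.3])

```text
clock: 55.22
ee_pos: [0.5315, 0.243, 0.13]
eef_rot: [2.169, 2.267, 0.004]
force: [-24.1, -2.5, 77.4]
grip_width: 0.0428
```

```bash
python3 -c "
from h import *
st(.531,.243,.12,1.619)
two('m2.png',[.54,.26,.16],w=120,S=3)
"
```

```text
t 55.23 pos [0.5315 0.243  0.13  ] yaw 1.6150 tilt [ 0.0041 -0.0008] F [-24.06  -2.48  77.44] w 0.0428 q [ 0.43  0.26 -0.14  1.17 -0.    0.39]
need tool shift m [ 0.     -0.0006  0.01  ] norm [ 0.    -0.004  0.067] turn z norm -0.002
top off 123 214 scale 3
side off 288 308 scale 3
```

View pics/m2.png

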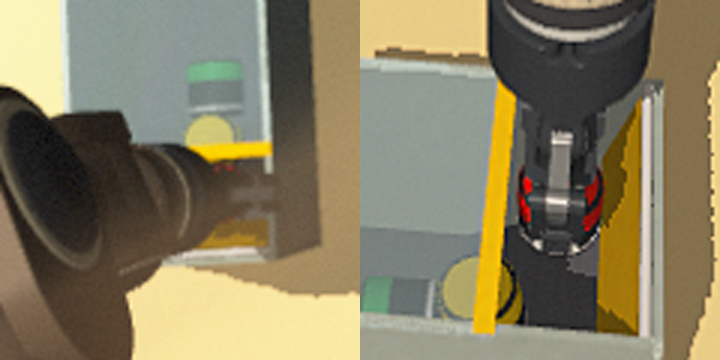

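Request:
apply_moves(deltas=[0, 0, 0, 0, 0, -0.07, 0.3, 0, 0, 0, 0, 0, -0.12, 0.3, 0, 0, 0, 0, 0, -0.14, 0.3, 0, 0, 0, 0, 0, -0.14, 0.3, 0, 0, 0, 0, 0, -0.14, 0.3])

```text
clock: 55.95
ee_pos: [0.5308, 0.2432, 0.1473]
eef_rot: [-2.17, -2.271, 0.001]
force: [1.5, 0.6, 0.8]
grip_width: 0.0428
```

```bash
python3 -c "
from h import *
st(.531,.243,.12,1.619)
p,c=cam('top');a=cv2.resize(p[190:310,135:235],None,fx=4,fy=4,interpolation=cv2.INTER_CUBIC)
q,d=cam('side');b=cv2.resize(q[320:440,290:390],None,fx=4,fy=4,interpolation=cv2.INTER_CUBIC);save(np.clip(np.hstack([a,b])*1.3,0,255).astype(np.uint8),'m3.png')
"
```

```text
t 55.95 pos [0.5308 0.2432 0.1473] yaw 1.6160 tilt [-0.0006 -0.0001] F [1.45 0.56 0.75] w 0.0428 q [ 0.43  0.25 -0.1   1.21  0.    0.38]
need tool shift m [-0.0002  0.0002  0.0273] norm [-0.002  0.002  0.182] turn z norm -0.001
```

View pics/m3.png

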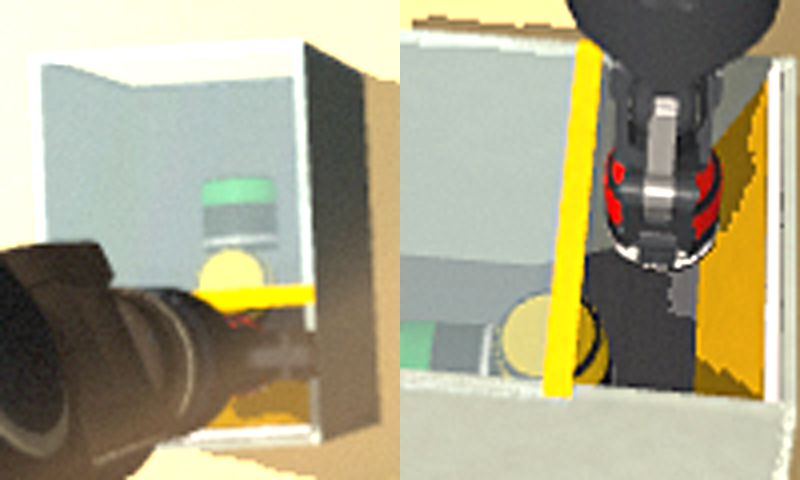

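```bash
cat >> h.py <<'E'
def tri(ut,us,ct,cs):
    o1,d1=ray(ct,ut);o2,d2=ray(cs,us)
    A=np.c_[d1,-d2];s=np.linalg.lstsq(A,o2-o1,rcond=None)[0];a=o1+s[0]*d1;b=o2+s[1]*d2
    return (a+b)/2,np.linalg.norm(a-b)
E
python3 -c "
from h import *
p,ct=cam('top');q,cs=cam('side')
f=lambda a,b:(135+a/4,190+b/4); g=lambda a,b:(290+(a-400)/4,320+b/4)
# yellow disc centre, green ends ; sanity: roof strip ends
for n,u,v in(('yel',f(234,283),g(546,335)),('yel left edge',f(199,283),g(503,335)),('greenband',f(238,192),g(418,347)),('grn face end',f(240,242),g(487,350)),('strip -y end',f(314,294),g(590,45))): 
  X,e=tri(u,v,ct,cs);print(n,X.round(4),round(e,4))
P=(0.5881,.2685)
"
```

```text
yel [0.5706 0.2649 0.0627] 0.0036
yel left edge [0.5779 0.2799 0.086 ] 0.0181
greenband [0.6245 0.2677 0.0449] 0.0015
grn face end [0.5951 0.2659 0.0468] 0.0033
strip -y end [0.5634 0.1938 0.1603] 0.002
```

Request:
apply_moves(deltas=[0, 0, 0, 0.03, -0.003, -0.05, 0.3, 0, 0, 0, 0.07, -0.006, -0.05, 0.3, 0, 0, 0, 0.11, -0.01, -0.05, 0.3, 0, 0, 0, 0.15, -0.012, -0.05, 0.3, 0, 0, 0, 0.15, -0.012, -0.05, 0.3])

```text
clock: 56.78
ee_pos: [0.5279, 0.2667, 0.155]
eef_rot: [-2.169, -2.271, -0.001]
force: [2.4, 1.6, 1.4]
grip_width: 0.0424
```

```bash
python3 -c "
from h import *
st(.529,.266,.12,1.619)
"
```

```text
t 56.77 pos [0.5279 0.2667 0.155 ] yaw 1.6169 tilt [-0.0003  0.0012] F [2.42 1.63 1.36] w 0.0424 q [ 0.47  0.27 -0.07  1.23  0.    0.42]
need tool shift m [-0.0008  0.001   0.035 ] norm [-0.005  0.007  0.233] turn z norm -0.001
```

Descend in small steps, watching the force.

Request:
apply_moves(deltas=[0, 0, 0, 0, 0.004, 0.03, 0.3, 0, 0, 0, 0, 0.004, 0.06, 0.3, 0, 0, 0, 0, 0.004, 0.09, 0.3, 0, 0, 0, 0, 0.004, 0.12, 0.3, 0, 0, 0, 0, 0.004, 0.13, 0.3])

```text
clock: 57.4
ee_pos: [0.5284, 0.2655, 0.1351]
eef_rot: [-2.171, -2.271, 0.001]
force: [1.5, -0.2, 0.8]
grip_width: 0.0426
```

Request:
apply_moves(deltas=[0, 0, 0, 0, 0, 0.015, 0.3, 0, 0, 0, 0, 0, 0.03, 0.3, 0, 0, 0, 0, 0, 0.04, 0.3, 0, 0, 0, 0, 0, 0.04, 0.3, 0, 0, 0, 0, 0, 0.04, 0.3])

```text
clock: 58.02
ee_pos: [0.5287, 0.2657, 0.1296]
eef_rot: [-2.171, -2.271, 0.0]
force: [0.8, 0.3, -0.2]
grip_width: 0.0426
```

```bash
python3 -c "
from h import *
st(.529,.266,.12,1.619)
two('m4.png',[.54,.26,.16],w=120,S=3)
"
```

```text
t 58.02 pos [0.5287 0.2657 0.1296] yaw 1.6160 tilt [-0.0001 -0.0001] F [ 0.75  0.25 -0.17] w 0.0426 q [ 0.47  0.27 -0.12  1.18 -0.    0.42]
need tool shift m [0.0003 0.0004 0.0096] norm [0.002 0.002 0.064] turn z norm -0.001
top off 123 214 scale 3
side off 288 308 scale 3
```

View pics/m4.png

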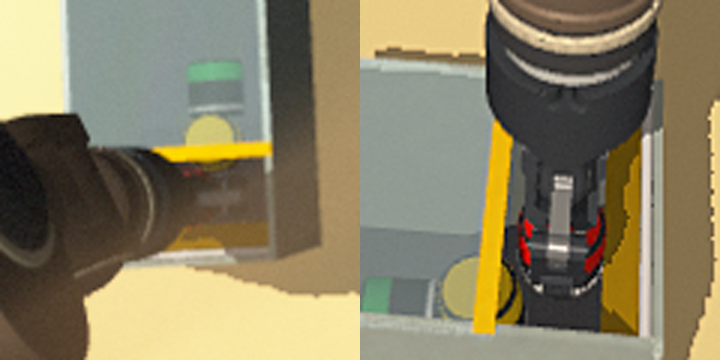

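Request:
apply_moves(deltas=[0, 0, 0, 0, 0, 0.015, 0.3, 0, 0, 0, 0, 0, 0.03, 0.3, 0, 0, 0, 0, 0, 0.045, 0.3, 0, 0, 0, 0, 0, 0.055, 0.3, 0, 0, 0, 0, 0, 0.055, 0.3])

```text
clock: 58.75
ee_pos: [0.5286, 0.2656, 0.1212]
eef_rot: [-2.171, -2.271, 0.0]
force: [1.8, 0.4, -0.6]
grip_width: 0.0427
```

Request:
apply_moves(deltas=[0, 0, 0, 0, 0, 0, 0.75, 0, 0, 0, 0, 0, 0, 0.75, 0, 0, 0, 0, 0, 0, 0.75, 0, 0, 0, 0, 0, 0, 0.75, 0, 0, 0, 0, 0, 0, 0.75])

```text
clock: 59.38
ee_pos: [0.5287, 0.2657, 0.1215]
eef_rot: [-2.171, -2.271, -0.0]
force: [1.8, 1.7, 1.1]
grip_width: 0.0644
```

```bash
python3 -c "
from h import *
st(.529,.266,.12,1.619)
two('m5.png',[.54,.26,.16],w=120,S=3)
"
```

```text
t 59.38 pos [0.5287 0.2657 0.1215] yaw 1.6161 tilt [0.     0.0001] F [1.78 1.74 1.14] w 0.0644 q [ 0.47  0.28 -0.13  1.16  0.    0.42]
need tool shift m [0.0002 0.0003 0.0015] norm [0.002 0.002 0.01 ] turn z norm -0.001
top off 123 214 scale 3
side off 288 308 scale 3
```

View pics/m5.png

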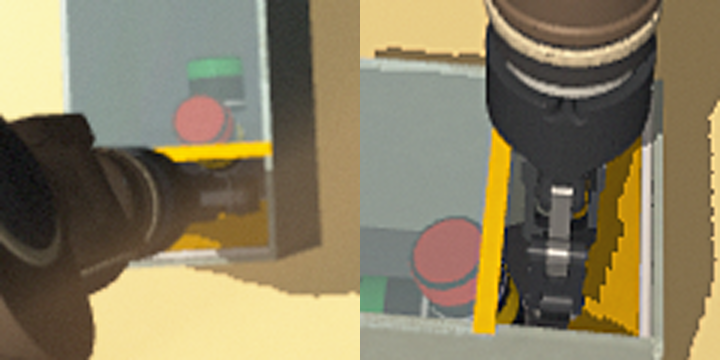

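Request:
apply_moves(deltas=[0, 0, 0, 0, 0, -0.1, 0.75, 0, 0, 0, 0, 0, -0.25, 0.75, 0, 0, 0, 0, 0, -0.4, 0.75, 0, 0, 0, 0, 0, -0.6, 0.75, 0, 0, 0, 0, 0, -0.8, 0.75])

```text
clock: 60.1
ee_pos: [0.5281, 0.2654, 0.2432]
eef_rot: [-2.171, -2.271, 0.001]
force: [-0.7, -0.4, 0.1]
grip_width: 0.0637
```

Request:
apply_moves(deltas=[0, 0, 0, -0.2, -0.1, -0.05, 0.75, 0, 0, 0, -0.45, -0.2, -0.05, 0.75, 0, 0, 0, -0.7, -0.3, -0.1, 0.75, 0, 0, 0, -0.95, -0.4, -0.1, 0.75, 0, 0, 0, -1, -0.45, -0.1, 0.75])

```text
clock: 60.72
ee_pos: [0.467, 0.1111, 0.2576]
eef_rot: [2.173, 2.268, 0.001]
force: [0.3, 0.3, 1.4]
grip_width: 0.064
```

Request:
apply_moves(deltas=[0, 0, 0, -0.2, -0.1, 0, 0.75, 0, 0, 0, -0.45, -0.2, 0, 0.75, 0, 0, 0, -0.7, -0.3, 0, 0.75, 0, 0, 0, -0.95, -0.4, 0, 0.75, 0, 0, 0, -1, -0.45, 0, 0.75])

```text
clock: 61.35
ee_pos: [0.4068, -0.0411, 0.2569]
eef_rot: [2.173, 2.268, 0.0]
force: [0.5, 0.1, -1.8]
grip_width: 0.0641
```

```bash
python3 -c "
from h import *
st()
p,c=cam('top');a=cv2.resize(p[190:310,135:235],None,fx=4,fy=4,interpolation=cv2.INTER_CUBIC)
q,d=cam('side');b=cv2.resize(q[320:440,290:390],None,fx=4,fy=4,interpolation=cv2.INTER_CUBIC);save(np.hstack([a,b]),'n1.png')
save(p,'n_top.png');save(q,'n_side.png')
"
```

```text
t 61.35 pos [ 0.4068 -0.0411  0.2569] yaw 1.6137 tilt [0.0002 0.0001] F [ 0.46  0.08 -1.85] w 0.0641 q [-0.1  -0.09 -0.24  1.42  0.   -0.14]
```

View pics/n1.png

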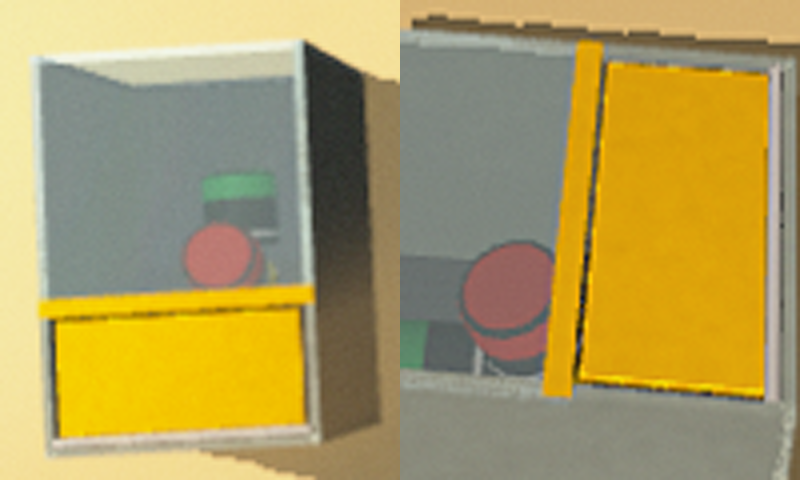

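View pics/n_side.png

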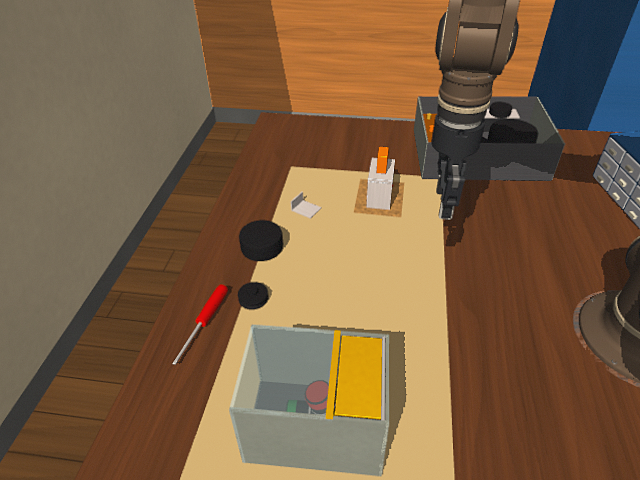

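View pics/n_top.png

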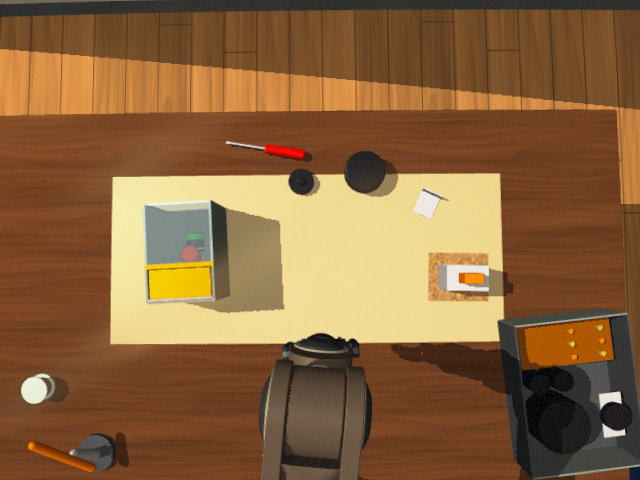

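Request:
apply_moves(deltas=[0, 0, 0, 0, 0, 0, 0.75, 0, 0, 0, 0, 0, 0, 0.75, 0, 0, 0, 0, 0, 0, 0.75, 0, 0, 0, 0, 0, 0, 0.75, 0, 0, 0, 0, 0, 0, 0.75])

```text
clock: 62.08
ee_pos: [0.4074, -0.04, 0.2563]
eef_rot: [-2.17, -2.271, 0.0]
force: [0.5, -0.1, -0.8]
grip_width: 0.0638
```

```bash
python3 -c "
from h import *
p,c=cam('top');q,d=cam('side')
old=cv2.imread('pics/n_top.png')[...,::-1];print('box change top',np.abs(p[190:310,135:225].astype(int)-old[190:310,135:225]).max(), 'side',np.abs(q[320:440,230:390].astype(int)-cv2.imread('pics/n_side.png')[320:440,230:390,::-1]).max())
a=cv2.resize(p[230:320,410:520],None,fx=3.5,fy=3.5,interpolation=cv2.INTER_CUBIC)
b=cv2.resize(q[135:225,330:440],None,fx=3.5,fy=3.5,interpolation=cv2.INTER_CUBIC);save(np.hstack([a,b]),'o1.png')
X,e=tri((135+220/4,190+255/4),(290+(510-400)/4,320+285/4),c,d);print('red top',X,e)
"
```

```text
box change top 23 side 13
red top [0.585818   0.2640301  0.09465841] 0.0016567017098102384
```

View pics/o1.png

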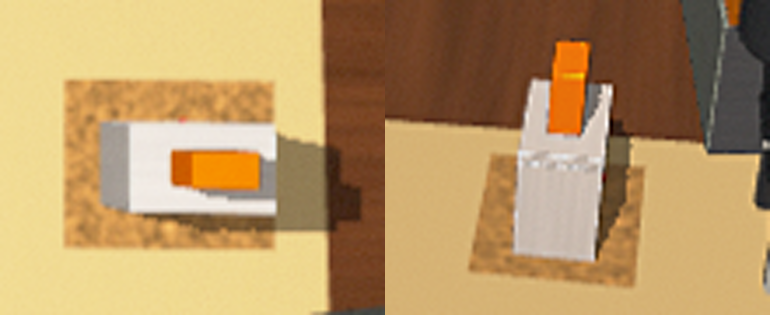

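```bash
python3 -c "
from h import *
p,c=cam('top')
f=lambda a,b,z:onz(c,(410+a/3.5,230+b/3.5),z)[:2]
g=lambda n,P,o=(0,0):print(n,np.round(P,4).tolist(),np.mean(P,0)-o)
g('plate',[f(101,122,0),f(101,207,0)],(0,.048))
g('arch',[f(130,122,.09),f(276,122,.09),f(276,214,.09),f(130,213,.09)])
g('handle',[f(192,151,.14),f(260,153,.14),f(260,190,.14),f(192,188,.14)])
g('mat',[f(65,80,0),f(274,80,0),f(65,247,0),f(274,249,0)])
p,c=cam('side')
f=lambda a,b,z:onz(c,(330+(a-385)/3.5,135+b/3.5),z)[:2]
g('plate',[f(515,251,0),f(597,260,0)],(0,.048))
g('handle',[f(556,42,.14),f(589,42,.14),f(586,76,.14),f(552,74,.14)])
g('mat',[f(490,153,0),f(645,167,0),f(634,287,0),f(469,270,0)])
"
```

```text
plate [[0.5538, -0.331], [0.4935, -0.3298]] [ 0.52366824 -0.37839859]
arch [[0.5546, -0.3297], [0.5537, -0.4265], [0.4932, -0.4251], [0.4948, -0.3285]] [ 0.52410563 -0.37745821]
handle [[0.5366, -0.3563], [0.5349, -0.3994], [0.5117, -0.3988], [0.5133, -0.3558]] [ 0.52411972 -0.37757409]
mat [[0.584, -0.3058], [0.5827, -0.4556], [0.4654, -0.3037], [0.4625, -0.4528]] [ 0.52365296 -0.3794633 ]
plate [[0.5543, -0.337], [0.4943, -0.3342]] [ 0.52431746 -0.38360937]
handle [[0.5375, -0.3998], [0.5145, -0.4027], [0.5141, -0.3583], [0.5374, -0.3579]] [ 0.52584807 -0.37970159]
mat [[0.5844, -0.4592], [0.4633, -0.4558], [0.4666, -0.3066], [0.5855, -0.3102]] [ 0.5249581  -0.38294286]
```

Gauge is within about 2 mm of the mat centre. All three cans are inside and the flap is shut, so I'm handing in.

```bash
python3 -c "
from h import *
print(env.hand_in())"
```

```text
the job is handed in; nothing more can be done
None
```

The job is finished and handed in at about 62 s, but one contact with the waste box may have broken the 40 N limit.

**What I did**
- **Cans present:** I found three cans: red, yellow and green. Blue and white were not there.
- **Measuring:** I set the gauge over red, then yellow, then green. Each time I let go of it on the bench for at least 1.1 s. From the camera images, the gauge was within about 1–2 mm of each can's centre. I did not read the gauge foot itself.
- **Parking the gauge:** It went back on its cork mat and stands upright. Measured offset from the mat centre is 1–3 mm, depending on the view.
- **Waste box:** I pushed green, yellow and red through the flap, in that order.

**Last checks**
- All three cans are inside the box. Red is resting on top of yellow, with its top about 95 mm up, well under the 160 mm roof. The box looked the same in a second picture taken about 0.7 s later.
- The flap is shut in both views.
- The transformer, pulley and bracket look untouched. No can was seen to be knocked aside.

**What went wrong**
- I first tried to put red in about 24 mm off the middle of the mouth, and the wrist force reached about 77 N. That is under the 120 N wrist limit.
- I think the outside of the gripper hit the top of the box's side wall, because the same descent in the middle of the mouth met no resistance. I could not confirm it.
- If the contact was on the gripper body rather than the fingers or the can, it went over the 40 N limit. I backed off straight away, moved to the middle and put red in without trouble.

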